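Reload and lock the sample rocker

ROBOT

A 6-joint arm with a two-finger parallel gripper is mounted at the origin on the work surface. World frame = base frame: x ahead of the robot, y to its left, z up, the work surface at z = 0. Lengths are in m, angles in rad, forces in N, time in s.
With the tool pointing down it reaches from about 0.35 to 0.875 m from the base axis. Payload 4.2 kg.
Tool frame: the origin (TCP) lies on the centre line of the jaws, within the pads' length; the fingertips stand ctrl.finger_overhang ahead of it and the grasp point (between the pads) is the TCP (ctrl.finger_overhang is the distance from the TCP to the fingertips, in m); z points along the fingers, y is the line along which they close (so a half turn about z gives the same grasp; the last joint's range is limited). The gripper opens to 87 mm and grips with 3 to 60 N. Pads are 19 mm wide; open, the fingers measure 117 mm over their backs; the gripper's body (75 mm by 190 mm) begins 51 mm behind the grasp point.
Start: joints at [1.374, 0.385, 0.008, 0, -1.194, -0.259], TCP at [0.275, 0.561, 0.242] pointing down, gripper open.
Joint ranges: [-3.14, 3.14], [-1.21, 2.06], [-1.07, 1.41], [-3.16, 2.05], [-2.99, -0.16], [-3.1, 3.1]. Speed limits (rad/s): [2.79, 2.79, 3.14, 3.14, 3.14, 3.14].

INTERFACE

Orientations are given as a unit quaternion [w, x, y, z].
In Python, from rig import ctrl gives the robot as it stands.
- The arm moves only by the tool apply_moves, never from a script. Its arguments are lists of equal length, an entry for each row: "claw": the closure, from -1 (fully open) to 1 (shut); "offset": the shift along the tool's x, y, z in mm, a list of three; "yaw": the turn about the tool's z in rad. In form: {"claw": [claw, ...], "offset": [[dx, dy, dz], ...], "yaw": [yaw, ...]}. A call has 1 to 20 rows; each row is the pose to reach, as a shift and turn from the pose commanded when the call began, along the tool's axes at that moment; what a row does not reach only later rows make up. A row lasts 1/10 s, in which the tool goes at most 50 mm and 8.59 degrees, less where a joint would pass 70% of its speed; a pose out of reach is approached as far as the arm can. A call with a gripper value outside its range is refused whole. The fingers move at their own pace and stop on an object; "squeeze" is the grip in N (left out, the last holds). Time passes only in rows, so rows that repeat a pose let the fingers close. It gives the time, the measured TCP pose, the force, the opening and the grip force at its end, in the units of the state.
- ctrl.sense(): the state, without advancing time (a new reading comes with each control period).
- ctrl.capture(name): name is "scene" or "top" or "wrist"; returns a dict with "frame" (480x640x3 uint8, red, green, blue), "fx", "fy", "cx", "cy" (pixels), "rvec" (rotation vector, rad) and "tvec" (3), from world to camera coordinates, as OpenCV has them. Camera axes: x right, y down, z forward; pixel columns grow to the right and rows downward; lengths in m; the calibration is good to about 2 mm. The wrist camera is an equidistant fisheye: a pixel r from the principal point sees the ray r / f radians off the axis. A picture is of the moment at which its call begins. There is no depth.
- ctrl.job_done(): hands the job in; it is judged then, once.
The state is a dict: "time": time; "q": joint angles; "dq": joint speeds; "tau": joint torques, N m; "eef_pos": TCP position; "eef_rot": TCP orientation; "force": force on the tool from outside, world axes, zero at the start; "torque": the same for the moment, N m; "gripper_width": opening from 0.0 (shut) to 1.0 (fully open); "grip_force": force on a finger pad.
Only numpy, scipy, OpenCV 4.12 (cv2) and the standard library are available. Lean on these libraries where they do the work, as an engineer would, in place of code of your own. Each camera call takes 0.05 s, during which the arm holds its last target. There are 200 camera calls.

TASK

Switch the sample rocker off at its isolator, put the two finished sample boxes that are now on the rocker into the blue basket, and lay every fresh sample box from the bench flat in a bay of its own on the rocker. Then, with the power still off, lock the boxes in by pushing the hold-down bar from the rocker's left (the robot's left) through all three ears until its grip meets the first ear, let go of it, and switch the isolator back on. Leave the bottle, the phone and the beaker where they are.

Things in the scene. Friction and masses are not known exactly. Their poses are not given: they have to be found in the camera images.
- rocker: Fixed low machine: white housing 120 (x) x 190 (y) mm, 32 high, with an aluminium bed on top (86 x 178 mm, its floor 50 mm above the bench). Origin on the bench under its centre; y runs along the row of four bays (+y = its left, the robot's left), x along the bays' length. Three steel ears at y = +85, 0, -85: 8 thick (y), 32 wide (x), up to 102 mm above the bench.
- bay1 (a point): Centre of the floor of the leftmost bay (rocker x = 0, y = +60 mm, 50 mm above the bench), axes as the rocker. Each bay is 34 mm wide (y), 68 mm long (x), between 6 mm dividers that rise 10 mm above the bed floor; lips at its ends (x = +-34 mm) are 5 mm thick, 6 mm high.
- bay2 (a point): Centre of the floor of the second bay (y = +20 mm). A finished box starts here.
- bay3 (a point): Centre of the floor of the third bay (y = -20 mm).
- bay4 (a point): Centre of the floor of the fourth, rightmost bay (y = -60 mm). A finished box starts here.
- hole_left (a point): Centre of the hole in the left ear, on its outer (left) face: rocker x = 0, y = +89 mm, 87 mm above the bench; axes as the rocker. The three holes are round, 17 mm, chamfered, in line along the rocker's y. The bar enters here, towards -y.
- hole_mid (a point): Centre of the hole in the middle ear (rocker y = 0), axes as the rocker.
- hole_right (a point): Centre of the hole in the right-hand ear, on its outer (right) face (rocker y = -89 mm).
- bar: Loose hold-down bar, about 90 g: square grey grip 50 long, 22 x 22 mm, then a round 12 mm steel bar 215 long, its last 10 mm tapering to 6. Origin at the grip's centre, x towards the tip. Shoulder 25 mm from the origin, too big for the holes. Starts on the bench, grip to the left, tip resting 5 mm lower than the axis at the grip. Home: shoulder on the left ear, tip 37 mm past the right ear.
- bar_tip (a point): Tip of the hold-down bar, on its axis, 240 mm from the bar's origin; x axis along the bar.
- done1_mid (a point): Centre of a finished sample box, which starts in the rocker's second bay. All sample boxes are alike: clear with a white lid, 54 mm long (x), 27 wide (y), 24 high (z), about 60 g, rigid and closed. Site axes as the box.
- done2_mid (a point): Centre of the other finished sample box (alike), which starts in the rocker's fourth bay.
- fresh1_mid (a point): Centre of a fresh sample box (54 x 27 x 24 mm along its x, y, z, 60 g); these start on the bench to the left of the rocker, two to four of them (None from the start if absent). Any side may face up in the end, as long as it lies along the bay on the bay's floor.
- fresh2_mid (a point): Centre of a fresh sample box (54 x 27 x 24 mm along its x, y, z, 60 g); these start on the bench to the left of the rocker, two to four of them (None from the start if absent). Any side may face up in the end, as long as it lies along the bay on the bay's floor.
- fresh3_mid (a point): Centre of a fresh sample box (54 x 27 x 24 mm along its x, y, z, 60 g); these start on the bench to the left of the rocker, two to four of them (None from the start if absent). Any side may face up in the end, as long as it lies along the bay on the bay's floor.
- fresh4_mid (a point): Centre of a fresh sample box (54 x 27 x 24 mm along its x, y, z, 60 g); these start on the bench to the left of the rocker, two to four of them (None from the start if absent). Any side may face up in the end, as long as it lies along the bay on the bay's floor.
- basket: Fixed open blue basket, outside 170 mm (x) by 130 mm (y) by 45 mm high, walls and floor 4 mm thick. Origin on the bench under its centre. It and the isolator are to the right of the rocker, either one the nearer to the robot.
- isolator: Fixed grey switch block 90 mm (x) by 70 mm (y) by 35 mm high, origin on the bench under its centre; the toggle lever stands on top of it and swings along the block's x axis, about a pivot 42 mm above the bench.
- switch (a joint): Angle of the isolator's toggle lever: 0 upright, +0.55 leaning to +x of the block, away from the robot (ON, the start), -0.55 leaning to -x, towards the robot (OFF). Over-centre: it falls to whichever side it is pushed past upright and stays there; under 2 N at the knob moves it.
- switch_knob (a point): Centre of the black ball (24 mm in diameter) on the lever's end, 52 mm from the pivot; the lever below it is 10 mm thick.
- wash_bottle: Bystander: clear plastic bottle, 60 mm in diameter, 170 mm tall, origin under its base. Leave it alone.
- phone: Bystander: black phone 150 x 72 x 9 mm lying on the bench, origin under its centre. Leave it alone.
- beaker: Bystander: glass beaker, 66 mm in diameter, 80 mm tall, origin under its base. Leave it alone.
Not all that is in view belongs to the job. What is shaped like the part that bears done1_mid but pink, purple or yellow is not meant.

How it is judged:
On the way, in this order (a step that is already met when the one before it is completed fails the run):
1. the isolator is switched off (value of joint switch below -0.4 rad), for 0.2 s.
2. with the isolator off, both finished boxes are in the basket and every fresh box lies in a bay of the rocker (value of joint switch below -0.4 rad and x of done1_mid in the frame of basket between -0.08 and 0.08 m and y of done1_mid in the frame of basket between -0.06 and 0.06 m and z of done1_mid in the frame of basket between 0 and 0.048 m and x of done2_mid in the frame of basket between -0.08 and 0.08 m and y of done2_mid in the frame of basket between -0.06 and 0.06 m and z of done2_mid in the frame of basket between 0 and 0.048 m and x of fresh1_mid in the frame of rocker between -0.014 and 0.014 m and y of fresh1_mid in the frame of rocker between -0.08 and 0.08 m and z of fresh1_mid in the frame of rocker between 0.06 and 0.0655 m and x of fresh2_mid in the frame of rocker between -0.014 and 0.014 m and y of fresh2_mid in the frame of rocker between -0.08 and 0.08 m and z of fresh2_mid in the frame of rocker between 0.06 and 0.0655 m and x of fresh3_mid in the frame of rocker between -0.014 and 0.014 m and y of fresh3_mid in the frame of rocker between -0.08 and 0.08 m and z of fresh3_mid in the frame of rocker between 0.06 and 0.0655 m and x of fresh4_mid in the frame of rocker between -0.014 and 0.014 m and y of fresh4_mid in the frame of rocker between -0.08 and 0.08 m and z of fresh4_mid in the frame of rocker between 0.06 and 0.0655 m), for 0.2 s.
3. with the isolator still off and all boxes in their bays, the bar is through all three ears with its grip against the left ear (value of joint switch below -0.4 rad and x of fresh1_mid in the frame of rocker between -0.014 and 0.014 m and y of fresh1_mid in the frame of rocker between -0.08 and 0.08 m and z of fresh1_mid in the frame of rocker between 0.06 and 0.0655 m and x of fresh2_mid in the frame of rocker between -0.014 and 0.014 m and y of fresh2_mid in the frame of rocker between -0.08 and 0.08 m and z of fresh2_mid in the frame of rocker between 0.06 and 0.0655 m and x of fresh3_mid in the frame of rocker between -0.014 and 0.014 m and y of fresh3_mid in the frame of rocker between -0.08 and 0.08 m and z of fresh3_mid in the frame of rocker between 0.06 and 0.0655 m and x of fresh4_mid in the frame of rocker between -0.014 and 0.014 m and y of fresh4_mid in the frame of rocker between -0.08 and 0.08 m and z of fresh4_mid in the frame of rocker between 0.06 and 0.0655 m and x of bar_tip in the frame of rocker between -0.006 and 0.006 m and y of bar_tip in the frame of rocker between -0.15 and -0.11 m and z of bar_tip in the frame of rocker between 0.08 and 0.094 m and x of bar in the frame of rocker between -0.006 and 0.006 m and y of bar in the frame of rocker between 0.1 and 0.122 m and z of bar in the frame of rocker between 0.08 and 0.094 m and angle between the x axis of bar and the y axis of rocker, either way round below 0.05 rad), for 0.2 s.
4. the isolator is switched on again (value of joint switch above 0.4 rad), for 0.2 s.
At the end, for the whole second after the job is handed in: Finished boxes in the basket; every fresh box on a bay's floor (centre within 14 mm of the middle line); bar through all three ears, axis within 6 mm of the holes' axis, shoulder within 8 mm of the left ear; switch ON (joint above 0.4); boxes and bar at rest (x of done1_mid in the frame of basket between -0.08 and 0.08 m and y of done1_mid in the frame of basket between -0.06 and 0.06 m and z of done1_mid in the frame of basket between 0 and 0.048 m and x of done2_mid in the frame of basket between -0.08 and 0.08 m and y of done2_mid in the frame of basket between -0.06 and 0.06 m and z of done2_mid in the frame of basket between 0 and 0.048 m and x of fresh1_mid in the frame of rocker between -0.014 and 0.014 m and y of fresh1_mid in the frame of rocker between -0.08 and 0.08 m and z of fresh1_mid in the frame of rocker between 0.06 and 0.0655 m and x of fresh2_mid in the frame of rocker between -0.014 and 0.014 m and y of fresh2_mid in the frame of rocker between -0.08 and 0.08 m and z of fresh2_mid in the frame of rocker between 0.06 and 0.0655 m and x of fresh3_mid in the frame of rocker between -0.014 and 0.014 m and y of fresh3_mid in the frame of rocker between -0.08 and 0.08 m and z of fresh3_mid in the frame of rocker between 0.06 and 0.0655 m and x of fresh4_mid in the frame of rocker between -0.014 and 0.014 m and y of fresh4_mid in the frame of rocker between -0.08 and 0.08 m and z of fresh4_mid in the frame of rocker between 0.06 and 0.0655 m and x of bar_tip in the frame of rocker between -0.006 and 0.006 m and y of bar_tip in the frame of rocker between -0.15 and -0.11 m and z of bar_tip in the frame of rocker between 0.08 and 0.094 m and x of bar in the frame of rocker between -0.006 and 0.006 m and y of bar in the frame of rocker between 0.1 and 0.122 m and z of bar in the frame of rocker between 0.08 and 0.094 m and angle between the x axis of bar and the y axis of rocker, either way round below 0.05 rad and value of joint switch above 0.4 rad and linear speed of each of fresh1, fresh2, fresh3, fresh4, done1, done2, bar below 0.02 m/s); the robot touches nothing.
It fails at once if the wash bottle is pushed more than 30 mm from its place (distance of wash_bottle from where it was at the start of the episode above 0.03 m).
It fails at once if the phone is pushed more than 30 mm from its place (distance of phone from where it was at the start of the episode above 0.03 m).
It fails at once if the beaker is pushed more than 30 mm from its place (distance of beaker from where it was at the start of the episode above 0.03 m).
Of fresh1, fresh2, fresh3, fresh4 only 2 to 4 are there at a start; the rules pass over those that are not, and their reading is None.
At some moment in a run one of bar, fresh1, fresh2, fresh3, fresh4 may be knocked a few centimetres aside while the robot is not near it.
Once in a run the grip may slacken for a moment while it holds something.
It also fails if it takes over 208 s, if anything falls off the work surface, if the arm or the gripper's body presses on something with over 40 N, if the wrist force passes 120 N, or if a joint passes its speed limit or range.

## Working session

There is one attempt and no reset: what is moved stays moved. The work goes in short steps, Python scripts to look and compute and a tool call to move; the robot and the scene stay as the last step left them, time stands still between calls to the robot, and variables do not carry over. Pictures are saved under pics/ and viewed, at most 14 in all, crops included, and the job is handed in when it is done.

Besides the shell and the picture viewer there is one more tool, called after "Request:" as name(argument=value, ...) on one line, values as JSON. apply_moves: Moves the arm, as the interface text tells. Its arguments: {"type":"object","properties":{"claw":{"type":"array"},"offset":{"type":"array"},"yaw":{"type":"array"},"squeeze":{"type":"number"}},"required":["claw","offset","yaw"]}

```bash
mkdir -p pics; ls
python3 - <<'E'
from rig import ctrl
import cv2
s=ctrl.sense(); print(s, ctrl.finger_overhang)
for n in ["scene","top"]:
    c=ctrl.capture(n); cv2.imwrite(f"pics/{n}0.png",c["frame"][:,:,::-1]); print(n,{k:c[k] for k in c if k!="frame"})
E
```

```text
pics
{'time': 0.0, 'q': array([ 1.37362561e+00,  3.85582495e-01,  6.67917457e-03, -4.95584167e-04,
       -1.19396063e+00, -2.58621048e-01]), 'dq': array([-1.11839795e-03, -1.35412695e-03,  2.11632123e-03,  8.19969397e-04,
        8.37101341e-05,  6.43376309e-04]), 'tau': array([-1.90321643e-04, -3.90667140e+01,  1.87406981e+01,  4.21990424e+00,
        1.10452058e-02, -1.95807424e-04]), 'eef_pos': array([0.2748394 , 0.56074139, 0.24046526]), 'eef_rot': array([ 1.04039673e-03,  9.74122726e-01, -2.26017240e-01, -1.98443364e-04]), 'force': array([ 0.57270154, -0.41674088, -0.13625482]), 'torque': array([ 0.03186154, -0.02447903, -0.05579425]), 'grip_force': 0.0, 'gripper_width': 0.9982040460907938} 0.019
scene {'fx': 468.4568677345455, 'fy': 468.4568677345455, 'cx': 321.5717960112998, 'cy': 245.30872680579347, 'rvec': array([ 0.79680074,  2.38395378, -1.29752076]), 'tvec': array([ 0.38051924, -0.12350217,  1.40631667])}
top {'fx': 534.9945248133331, 'fy': 534.9945248133331, 'cx': 319.2755232245861, 'cy': 226.29549613767372, 'rvec': array([ 2.15278466, -2.19915799,  0.12175313]), 'tvec': array([0.09050436, 0.56190595, 1.58483172])}
```

View pics/top0.png

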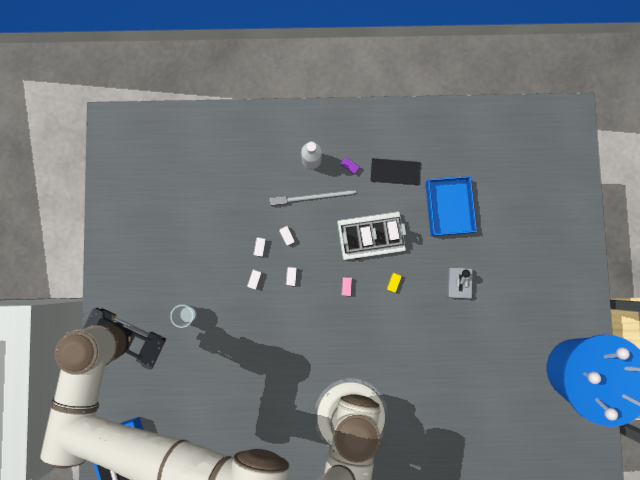

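View pics/scene0.png

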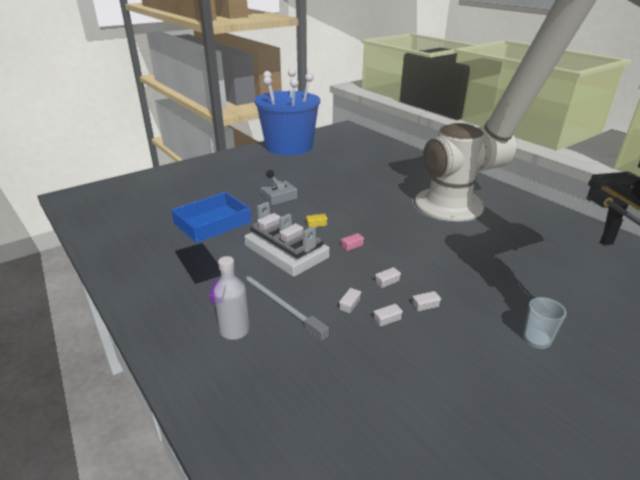

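The top view shows four fresh boxes at (287,236), (260,247), (255,280) and (292,277), with the bar grip at (279,201) and its tip at (355,193). The rocker is at (372,236) with finished boxes in bays 2 and 4, the basket is at (452,207), and the isolator is at (460,283) with its knob towards +x.

```bash
cat > h.py <<'E'
from rig import ctrl
import cv2, numpy as np
from scipy.spatial.transform import Rotation as R
def cast(c,px,z,fish=False):
    px=np.atleast_2d(np.array(px,float)); d=(px-[c["cx"],c["cy"]])/[c["fx"],c["fy"]]
    if fish:
        r=np.linalg.norm(d,axis=1,keepdims=True)+1e-9
        d=np.c_[d/r*np.sin(r),np.cos(r)]
    else: d=np.c_[d,np.ones(len(d))]
    M=R.from_rotvec(c["rvec"]).as_matrix(); o=-M.T@c["tvec"]; w=d@M
    return o+w*((z-o[2])/w[:,2:])
def proj(c,P,fish=False):
    P=np.atleast_2d(P); q=P@R.from_rotvec(c["rvec"]).as_matrix().T+c["tvec"]
    if fish:
        rr=np.linalg.norm(q[:,:2],axis=1,keepdims=True); d=q[:,:2]/rr*np.arctan2(rr,q[:,2:])
    else: d=q[:,:2]/q[:,2:]
    return d*[c["fx"],c["fy"]]+[c["cx"],c["cy"]]
def blobs(mask,c,z,fish=False,amin=40,amax=1e9):
    out=[]
    for k in cv2.findContours(mask.astype(np.uint8),cv2.RETR_EXTERNAL,cv2.CHAIN_APPROX_NONE)[0]:
        if not amin<=cv2.contourArea(k)<=amax: continue
        W=cast(c,k[:,0],z,fish)[:,:2]
        (x,y),(a,b),t=cv2.minAreaRect((W*1000).astype(np.float32))
        if a<b: a,b,t=b,a,t+90
        out.append((k[:,0].mean(0).round(1),round(x),round(y),round(a),round(b),round((t+90)%180-90,1)))
    return out
def tool():
    s=ctrl.sense(); q=s["eef_rot"]; r=R.from_quat([q[1],q[2],q[3],q[0]]).as_matrix()
    return s,s["eef_pos"],r
def to(x,y,z=None,ydir=None):
    """offset in mm from present pose to world mm target; ydir= wanted closing direction deg"""
    s,p,r=tool(); d=np.array([x/1000,y/1000,(z/1000 if z is not None else p[2])])-p
    out=(r.T@d*1000).round(1)
    yaw=None
    if ydir is not None:
        a=np.degrees(np.arctan2(r[1,1],r[0,1])); dd=(ydir-a+90)%180-90
        yaw=round(-np.radians(dd),3)   # tool z is down
    return out,yaw
E
python3 - <<'E'
from h import *
c=ctrl.capture("top"); f=c["frame"]; hsv=cv2.cvtColor(f,cv2.COLOR_RGB2HSV)
roi=np.zeros(f.shape[:2],bool); roi[130:310,200:500]=1
w=(hsv[...,2]>170)&(hsv[...,1]<50)&roi
print("white z24");[print(b) for b in blobs(w,c,.024,amin=25)]
print("blue");[print(b) for b in blobs((hsv[...,0]>95)&(hsv[...,0]<125)&(hsv[...,1]>150)&(hsv[...,2]>60)&roi,c,.045)]
im=cv2.resize(f[180:300,235:495],None,fx=3,fy=3,interpolation=cv2.INTER_CUBIC)
cv2.imwrite("pics/topz.png",im[:,:,::-1])
s,p,r=tool(); print(r.round(3))
c=ctrl.capture("wrist");cv2.imwrite("pics/w0.png",c["frame"][:,:,::-1]); print(c["fx"],c["cx"],c["cy"],-R.from_rotvec(c["rvec"]).as_matrix().T@c["tvec"])
E
```

```text
white z24
(array([253.6, 279. ]), 410, 278, 53, 27, -19.2)
(array([458.9, 284.3]), 387, -338, 84, 63, -2.9)
(array([290.7, 276.1]), 417, 168, 54, 27, -1.2)
(array([259. , 246.5]), 507, 261, 54, 27, -10.0)
(array([366.2, 235.8]), 533, -63, 55, 28, 8.5)
(array([286.4, 235.2]), 539, 179, 55, 28, 23.7)
(array([392.7, 230.2]), 548, -143, 55, 29, 9.2)
(array([364.9, 236. ]), 534, -77, 190, 119, -82.7)
(array([321. , 195.1]), 659, 70, 205, 7, -84.4)
(array([307.8, 150.1]), 801, 109, 58, 35, -29.3)
blue
(array([450.7, 205.8]), 616, -316, 172, 139, 3.3)
[[ 0.898 -0.44  -0.001]
 [-0.44  -0.898 -0.002]
 [ 0.     0.002 -1.   ]]
371.64829954431775 318.97210351877106 239.30994451231663 [0.34424504 0.52714848 0.3841059 ]
```

View pics/topz.png

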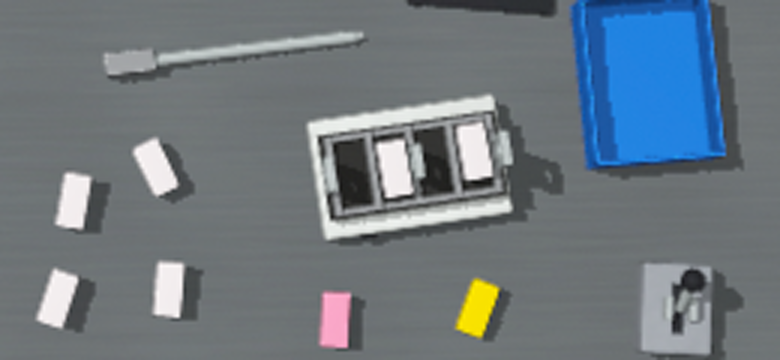

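The zoom confirms the layout: the rocker is turned about 7° and the knob is at (692,280) in the zoom. Next I'll get precise positions at the correct heights and the first moves, starting with the switch.

Run:
```python
from h import *
c=ctrl.capture("top"); f=c["frame"]; hsv=cv2.cvtColor(f,cv2.COLOR_RGB2HSV)
w=(hsv[...,2]>170)&(hsv[...,1]<50)
def roi(x0,x1,y0,y1):
    m=np.zeros(w.shape,bool); m[y0:y1,x0:x1]=1; return m
print("rocker",[b for b in blobs(w&roi(330,415,205,265),c,.032,amin=600)])
print("done",blobs(w&roi(355,405,215,255),c,.074,amin=60,amax=400))
g=(hsv[...,2]>110)&(hsv[...,1]<60)
print("iso",blobs(g&roi(440,480,260,305),c,.035,amin=200))
print("knob",blobs((hsv[...,2]<45)&roi(455,475,264,282),c,.086,amin=15))
print("grip",blobs(g&roi(262,292,190,210),c,.022,amin=20),"bar",blobs(g&roi(262,362,185,210),c,.011,amin=20))
print("knob px to world z86", cast(c,[465.5,273],.086))
```

```text
rocker []
done [(array([380.2, 251.1]), 482, -96, 145, 14, -83.1), (array([366.2, 235.8]), 529, -58, 53, 27, 8.5), (array([392.7, 230.2]), 544, -136, 53, 28, 8.3), (array([376.3, 217.4]), 583, -90, 131, 14, -83.0)]
iso [(array([462.3, 285.5]), 388, -335, 133, 117, -2.5)]
knob []
grip [(array([277.1, 201.1]), 649, 207, 88, 58, 88.9)] bar [(array([311.5, 197. ]), 656, 100, 304, 74, 88.9)]
knob px to world z86 [[ 0.41360887 -0.33991432  0.086     ]]
```

Run:
```python
from h import *
print(to(458,-340,240,-90),to(458,-340,92),to(383,-338,92),to(383,-338,240))
```

```text
(array([561. , 728.4,   1.8]), np.float64(-0.456)) (array([561. , 728.2, 149.8]), None) (array([492.7, 759.5, 149.9]), None) (array([492.8, 759.6,   1.9]), None)
```

Request:
apply_moves(claw=[1,1,1,1,1,1,1,1,1,1,1,1,1,1,1,1,1,1,1,1], offset=[[561,728,2],[561,728,2],[561,728,2],[561,728,2],[561,728,2],[561,728,2],[561,728,2],[561,728,2],[561,728,2],[561,728,2],[561,728,2],[561,728,2],[561,728,2],[561,728,2],[561,728,2],[561,728,2],[561,728,2],[561,728,2],[561,728,2],[561,728,2]], yaw=[-0.456,-0.456,-0.456,-0.456,-0.456,-0.456,-0.456,-0.456,-0.456,-0.456,-0.456,-0.456,-0.456,-0.456,-0.456,-0.456,-0.456,-0.456,-0.456,-0.456], squeeze=25)

```text
time: 2.25
eef_pos: [0.4583, -0.3419, 0.2384]
eef_rot: [-0.0, 1.0, -0.002, -0.001]
force: [-0.1, 1.1, 0.5]
gripper_width: 0.006
grip_force: 0.0
```

Run:
```python
from h import *
s,p,r=tool(); print(s["time"],p,s["q"].round(2),r.round(2).tolist())
print(to(458,-340,240,-90))
c=ctrl.capture("wrist"); cv2.imwrite("pics/w1.png",c["frame"][:,:,::-1])
```

```text
2.25 [ 0.45827026 -0.34191647  0.2383844 ] [-0.36  0.3  -0.13  0.   -1.14  1.92] [[1.0, -0.0, -0.0], [-0.0, -1.0, 0.0], [-0.0, -0.0, -1.0]]
(array([-0.3, -1.9, -1.6]), np.float64(-0.004))
```

View pics/w1.png

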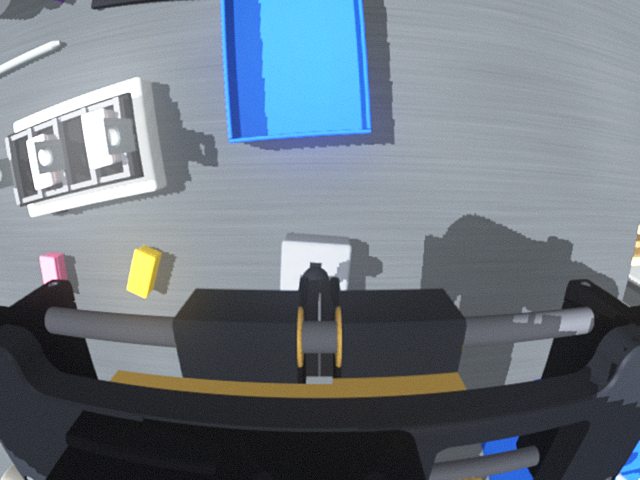

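The wrist view shows the closed fingers at (318,285) just past the isolator block, and clear space below them. I'll go down behind the knob and sweep towards the robot.

Request:
apply_moves(claw=[1,1,1,1,1,1,1,1,1,1,1,1,1,1,1,1,1,1], offset=[[0,-2,50],[0,-2,100],[0,-2,147],[0,-2,147],[0,-2,147],[-10,-2,147],[-20,-2,147],[-30,-2,147],[-40,-2,147],[-50,-2,147],[-60,-2,147],[-70,-2,147],[-76,-2,147],[-76,-2,147],[-60,-2,147],[-60,-2,80],[-60,-2,30],[-60,-2,0]], yaw=[0,0,0,0,0,0,0,0,0,0,0,0,0,0,0,0,0,0])

```text
time: 4.1
eef_pos: [0.3996, -0.3376, 0.2414]
eef_rot: [0.0, 1.0, 0.001, -0.0]
force: [1.1, -1.2, 0.6]
gripper_width: 0.006
grip_force: 0.0
```

Run:
```python
from h import *
c=ctrl.capture("scene"); im=c["frame"][150:260,160:340]
cv2.imwrite("pics/s1.png",cv2.resize(im,None,fx=4,fy=4,interpolation=cv2.INTER_CUBIC)[:,:,::-1])
s,p,r=tool(); print(p,s["time"])
for x in (414,360): print(proj(c,np.array([x,-340,86])/1000)-[160,150])
print("done2",to(543,-136,240,7.5-180),to(543,-136,79))
```

```text
[ 0.4030769  -0.34036871  0.25059837] 4.15
[[109.04946049  23.67958301]]
[[124.45059734  19.28156367]]
done2 (array([ 140.4, -204.1,   10.3]), np.float64(1.443)) (array([ 138.3, -205.8,  171.3]), None)
```

View pics/s1.png

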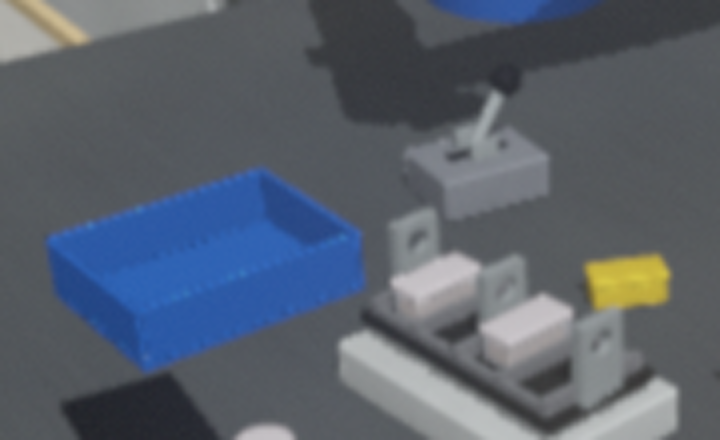

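The switch is OFF: the knob is at zoom (505,78), which matches the predicted OFF position. Next is finished box 2.

Request:
apply_moves(claw=[-1,-1,-1,-1,-1,-1,-1,-1,-1,-1,-1,-1,-1], offset=[[140,-205,5],[140,-205,5],[140,-205,5],[140,-205,5],[140,-205,5],[140,-205,40],[140,-205,80],[140,-205,80],[140,-205,80],[140,-205,80],[140,-205,80],[140,-205,80],[140,-205,80]], yaw=[1.443,1.443,1.443,1.443,1.443,1.443,1.443,1.443,1.443,1.443,1.443,1.443,1.443])

```text
time: 5.45
eef_pos: [0.5387, -0.1323, 0.1594]
eef_rot: [0.0, 0.752, -0.66, 0.0]
force: [-0.8, -0.4, 0.2]
gripper_width: 0.99
grip_force: 0.0
```

Run:
```python
from h import *
s,p,r=tool(); print(p,r.round(3).tolist(),s["q"].round(2))
c=ctrl.capture("wrist"); f=c["frame"]; cv2.imwrite("pics/w2.png",f[:,:,::-1])
hsv=cv2.cvtColor(f,cv2.COLOR_RGB2HSV)
for b in blobs((hsv[...,2]>170)&(hsv[...,1]<50),c,.074,True,amin=200): print(b)
print(to(543,-136,80,7.5))
print(proj(c,[[.543,-.136,.074]],True))
```

```text
[ 0.53867489 -0.13226152  0.15944882] [[0.13, -0.992, -0.0], [-0.992, -0.13, -0.0], [0.0, 0.0, -1.0]] [ 0.05  0.34 -0.28  0.   -0.95  0.08]
(array([313.2, 366.7]), 531, -41, 78, 40, 18.4)
(array([376. , 367.2]), 485, -48, 31, 12, -83.2)
(array([258.3, 371.4]), 573, -32, 41, 13, -83.0)
(array([325. , 251.2]), 540, -128, 79, 74, -82.4)
(array([411.9, 246.6]), 477, -139, 93, 24, -83.9)
(array([273.7, 227. ]), 561, -137, 140, 113, 7.3)
(array([207.8,  84.5]), 622, -230, 44, 21, 2.8)
(array([553.3,  16.3]), 391, -327, 59, 29, 21.9)
(array([ 4.2, -3.9, 79.5]), np.float64(-0.001))
[[314.03117946 248.34004397]]
```

View pics/w2.png

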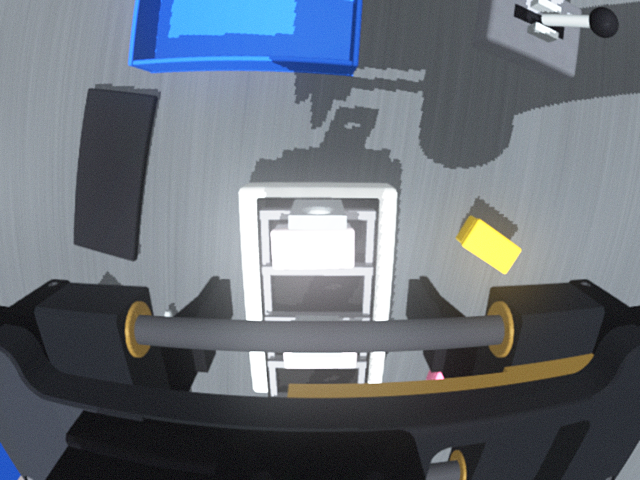

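The wrist view shows finished box 2 at (313,248), which agrees with the prediction, with the fingers straddling it lengthwise. I'll go down and grasp.

Request:
apply_moves(claw=[-1,-1,-1,-1,1,1,1,1,1,1,1,1,1,1,1,1], offset=[[4,-4,40],[4,-4,75],[4,-4,80],[4,-4,80],[4,-4,80],[4,-4,80],[4,-4,80],[4,-4,80],[4,-4,80],[4,-4,80],[4,-4,70],[4,-4,50],[4,-4,20],[4,-4,-20],[4,-4,-20],[4,-4,-20]], yaw=[0,0,0,0,0,0,0,0,0,0,0,0,0,0,0,0], squeeze=25)

```text
time: 7.1
eef_pos: [0.543, -0.1357, 0.1809]
eef_rot: [-0.001, 0.751, -0.661, 0.001]
force: [0.2, 1.0, -2.4]
gripper_width: 0.617
grip_force: 24.9
```

Run:
```python
from h import *
print(to(575,-316,180,0),to(655,-316,180,0),to(575,-316,38))
```

```text
(array([182.9,  -8.7,   0.9]), np.float64(0.128)) (array([193.1, -88.1,   1.1]), np.float64(0.128)) (array([182.9,  -8.4, 142.9]), None)
```

Request:
apply_moves(claw=[1,1,1,1,1,1,1,1,1,1,1,1,-1,-1,-1,-1,-1,-1,-1,-1], offset=[[218,-45,0],[218,-45,0],[218,-45,0],[218,-45,0],[218,-45,0],[218,-45,0],[218,-45,40],[218,-45,80],[218,-45,120],[218,-45,144],[218,-45,144],[218,-45,144],[218,-45,144],[218,-45,144],[218,-45,144],[218,-45,144],[218,-45,110],[218,-45,60],[218,-45,10],[218,-45,0]], yaw=[0.13,0.13,0.13,0.13,0.13,0.13,0.13,0.13,0.13,0.13,0.13,0.13,0.13,0.13,0.13,0.13,0.13,0.13,0.13,0.13])

```text
time: 9.1
eef_pos: [0.6184, -0.3481, 0.1884]
eef_rot: [0.002, -0.707, 0.707, -0.007]
force: [-0.0, -0.5, 1.0]
gripper_width: 1.0
grip_force: 0.0
```

Run:
```python
from h import *
print(tool()[1],to(529,-57,180,7.5),to(529,-57,79))
c=ctrl.capture("top");hsv=cv2.cvtColor(c["frame"],cv2.COLOR_RGB2HSV)
print([b[:3] for b in blobs((hsv[...,2]>150)&(hsv[...,1]<60),c,.028,amin=40,amax=400)])
```

```text
[ 0.61838065 -0.348113    0.18841906] (array([-291.1,   89.8,    5.3]), np.float64(-0.132)) (array([-291.7,   91.1,  106.3]), None)
[(array([631.7, 475.3]), -179, -810), (array([ 75.1, 468.9]), -122, 796), (array([109. , 461.2]), -102, 698), (array([381.9, 439.9]), -64, -89), (array([335.3, 432. ]), -35, 42), (array([607.4, 410.2]), 4, -748), (array([592.9, 377.1]), 101, -720), (array([617.6, 354.1]), 169, -795), (array([636.4, 288.3]), 356, -867), (array([253.5, 278.9]), 410, 278), (array([461. , 281.5]), 387, -339), (array([290.6, 276.1]), 416, 168), (array([258.8, 246.6]), 507, 261), (array([366. , 235.5]), 533, -61), (array([286.4, 235.2]), 539, 178), (array([459.4, 206.7]), 615, -348), (array([311. , 196.4]), 657, 97), (array([308.2, 151.1]), 797, 109)]
```

Request:
apply_moves(claw=[-1,-1,-1,-1,-1,-1,-1,-1,-1,-1,-1,-1,1,1,1,1,1,1,1,1], offset=[[-291,90,0],[-291,90,0],[-291,90,0],[-291,90,0],[-291,90,0],[-291,90,0],[-291,90,0],[-291,90,40],[-291,90,80],[-291,90,101],[-291,90,101],[-291,90,101],[-291,90,101],[-291,90,101],[-291,90,101],[-291,90,101],[-291,90,101],[-291,90,90],[-291,90,60],[-291,90,10]], yaw=[-0.132,-0.132,-0.132,-0.132,-0.132,-0.132,-0.132,-0.132,-0.132,-0.132,-0.132,-0.132,-0.132,-0.132,-0.132,-0.132,-0.132,-0.132,-0.132,-0.132])

```text
time: 11.15
eef_pos: [0.5236, -0.0554, 0.1684]
eef_rot: [0.003, 0.751, -0.66, -0.003]
force: [0.4, 0.5, -0.3]
gripper_width: 0.621
grip_force: 25.0
```

Run:
```python
from h import *
print(tool()[1],to(617,-286,180,0),to(617,-286,36))
```

```text
[ 0.5236471  -0.05535949  0.16840023] (array([240.8, -62.7, -12.1]), np.float64(0.13)) (array([240.8, -63.8, 131.9]), None)
```

Request:
apply_moves(claw=[1,1,1,1,1,1,1,1,1,1,1,1,1,-1,-1,-1,-1,-1,-1,-1], offset=[[50,-13,-12],[100,-26,-12],[150,-39,-12],[200,-52,-12],[240,-62,-12],[240,-62,-12],[240,-62,30],[240,-62,70],[240,-62,110],[240,-62,134],[240,-62,134],[240,-62,134],[240,-62,134],[240,-62,134],[240,-62,134],[240,-62,134],[240,-62,134],[240,-62,90],[240,-62,40],[240,-62,-10]], yaw=[0.13,0.13,0.13,0.13,0.13,0.13,0.13,0.13,0.13,0.13,0.13,0.13,0.13,0.13,0.13,0.13,0.13,0.13,0.13,0.13])

```text
time: 13.15
eef_pos: [0.618, -0.2851, 0.1808]
eef_rot: [0.0, 0.707, -0.707, -0.001]
force: [0.8, 0.2, -0.2]
gripper_width: 0.998
grip_force: 0.0
```

Run:
```python
from h import *
print(tool()[1])
c=ctrl.capture("top");hsv=cv2.cvtColor(c["frame"],cv2.COLOR_RGB2HSV)
for b in blobs((hsv[...,2]>150)&(hsv[...,1]<60),c,.024,amin=40,amax=400):
    if b[1]>380 and abs(b[2])<450: print(b)
g=c["frame"][185:275,330:420]
m=(hsv[...,2]>170)&(hsv[...,1]<50); m[:200]=0;m[270:]=0;m[:,:333]=0;m[:,412:]=0
print("rocker z32",blobs(m,c,.032,amin=1))
print(to(540,179,110,24),to(539,179,29))
```

```text
[ 0.61799525 -0.28506897  0.1808211 ]
(array([253.5, 278.9]), 410, 278, 54, 27, -19.2)
(array([460.3, 281.1]), 387, -340, 85, 66, -2.6)
(array([290.6, 276.1]), 417, 168, 54, 27, -1.0)
(array([258.8, 246.6]), 507, 261, 55, 28, -10.1)
(array([286.4, 235.2]), 539, 178, 54, 28, 25.5)
(array([458.8, 207.1]), 614, -348, 31, 24, -2.7)
(array([439. , 205.5]), 620, -287, 54, 29, 2.6)
(array([311. , 196.4]), 657, 97, 260, 20, -84.0)
(array([308.2, 151.2]), 798, 108, 62, 43, -19.3)
rocker z32 [(array([398.7, 264.8]), 445, -153, 81, 30, 88.8), (array([379.2, 232.5]), 551, -88, 221, 178, 88.8)]
(array([-467.1,   82.9,   77.5]), np.float64(-0.417)) (array([-467.7,   85.1,  158.5]), None)
```

Request:
apply_moves(claw=[-1,-1,-1,-1,-1,-1,-1,-1,-1,-1,-1,-1,-1,-1,-1,-1,-1,-1,-1,-1], offset=[[-467,84,0],[-467,84,0],[-467,84,0],[-467,84,0],[-467,84,0],[-467,84,0],[-467,84,0],[-467,84,0],[-467,84,0],[-467,84,0],[-467,84,0],[-467,84,40],[-467,84,80],[-467,84,120],[-467,84,150],[-467,84,150],[-467,84,150],[-467,84,150],[-467,84,150],[-467,84,150]], yaw=[-0.43,-0.43,-0.43,-0.43,-0.43,-0.43,-0.43,-0.43,-0.43,-0.43,-0.43,-0.43,-0.43,-0.43,-0.43,-0.43,-0.43,-0.43,-0.43,-0.43])

```text
time: 15.2
eef_pos: [0.5352, 0.1823, 0.0311]
eef_rot: [-0.001, 0.842, -0.54, 0.001]
force: [-0.2, -0.3, 0.5]
gripper_width: 1.002
grip_force: 0.0
```

Run:
```python
from h import *
s,p,r=tool();print(p,s["q"].round(2),to(539,178.5,29,24.5))
print("to bay4",to(541.5,-136,180,7.3))
```

```text
[0.53518901 0.18232038 0.03113079] [ 0.61  0.52 -0.38  0.   -0.66 -0.18] (array([ 5.1, -1.9,  2.1]), np.float64(0.002))
to bay4 (array([ 291.9,  126.5, -149.4]), np.float64(0.303))
```

Request:
apply_moves(claw=[-1,-1,-1,1,1,1,1,1,1,1,1,1,1,1,1], offset=[[5,-2,2],[5,-2,2],[5,-2,2],[5,-2,2],[5,-2,2],[5,-2,2],[5,-2,2],[5,-2,2],[5,-2,2],[5,-2,-10],[5,-2,-50],[5,-2,-90],[5,-2,-130],[5,-2,-130],[5,-2,-130]], yaw=[0,0,0,0,0,0,0,0,0,0,0,0,0,0,0])

```text
time: 16.7
eef_pos: [0.5384, 0.1784, 0.1613]
eef_rot: [-0.002, 0.842, -0.54, 0.0]
force: [-0.2, -1.1, -1.2]
gripper_width: 0.617
grip_force: 25.0
```

Run:
```python
from h import *
s,p,r=tool();print(p,"to bay4",to(541.5,-136,160,7.3))
```

```text
[0.53839349 0.17841391 0.16126251] to bay4 (array([287.1, 128.2,   0.6]), np.float64(0.302))
```

Request:
apply_moves(claw=[1,1,1,1,1,1,1,1,1,1,1,1,1,1], offset=[[45,20,0],[90,40,0],[135,60,0],[180,80,0],[225,100,0],[270,120,0],[287,128,0],[287,128,0],[287,128,0],[287,128,30],[287,128,55],[287,128,55],[287,128,55],[287,128,55]], yaw=[0.302,0.302,0.302,0.302,0.302,0.302,0.302,0.302,0.302,0.302,0.302,0.302,0.302,0.302])

```text
time: 18.1
eef_pos: [0.5428, -0.1354, 0.1059]
eef_rot: [-0.001, 0.751, -0.66, 0.001]
force: [0.1, -0.1, -0.0]
gripper_width: 0.614
grip_force: 25.0
```

Run:
```python
from h import *
s,p,r=tool();print(p,to(541.5,-136,79,7.3),s["grip_force"],s["gripper_width"])
c=ctrl.capture("wrist");cv2.imwrite("pics/w3.png",c["frame"][:,:,::-1])
```

```text
[ 0.54278706 -0.13541432  0.10592437] (array([ 0.4,  1.4, 26.9]), np.float64(0.002)) 24.99948799610138 0.613999558900744
```

View pics/w3.png

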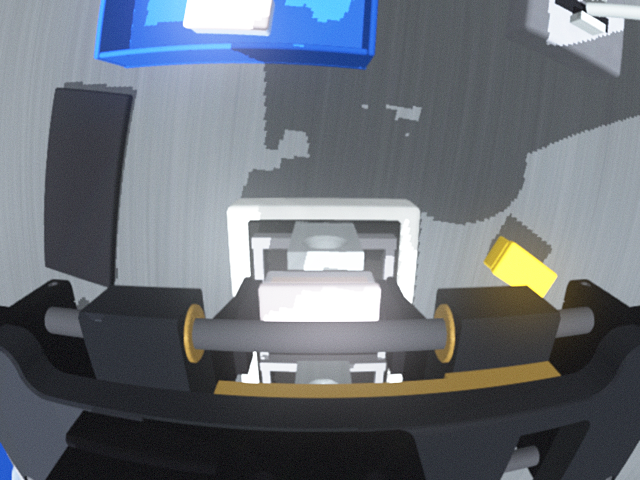

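The held box, at (320,297), is aligned with the rocker frame, which spans 230–418. I'll lower and release it.

Request:
apply_moves(claw=[1,1,1,1,1,-1,-1,-1,-1,-1,-1,-1,-1], offset=[[0,1,15],[0,1,22],[0,1,26],[0,1,27],[0,1,27],[0,1,27],[0,1,27],[0,1,27],[0,1,10],[0,1,-30],[0,1,-74],[0,1,-74],[0,1,-74]], yaw=[0,0,0,0,0,0,0,0,0,0,0,0,0])

```text
time: 19.45
eef_pos: [0.5411, -0.1361, 0.1799]
eef_rot: [-0.001, 0.751, -0.661, 0.001]
force: [-0.6, -0.4, -1.7]
gripper_width: 0.995
grip_force: 0.0
```

Run:
```python
from h import *
c=ctrl.capture("wrist"); cv2.imwrite("pics/w4.png",c["frame"][:,:,::-1]); np.save("w4.npy",c,allow_pickle=True)
print(tool()[1])
P=[]
for z,pts in [(74,[(544,-136)])]: print(proj(c,np.array([[544,-136,74]])/1000,True))
print("next",to(507,261,180,-10),to(507,261,29))
```

```text
[ 0.5401541  -0.13605277  0.17843802]
[[316.25691682 244.87484694]]
next (array([-398. ,  -17.6,   -1.3]), np.float64(0.302)) (array([-398. ,  -17.6,  149.7]), None)
```

View pics/w4.png

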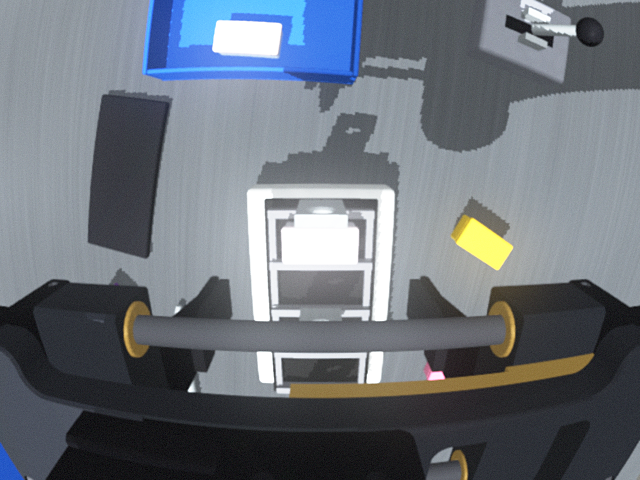

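The box sits in bay 4 at (319,243). I'll use this view to refine the rocker pose.

Run:
```python
from h import *
c=np.load("w4.npy",allow_pickle=True).item()
print((cast(c,[(249,190),(393,187),(258,382),(381,382)],.032,True)*1000).round())
print((cast(c,[(319,266),(319,313),(319,353)],.060,True)*1000).round(), "box",(cast(c,[(281,244),(358,244),(319,225),(319,263)],.074,True)*1000).round())
g=cv2.cvtColor(c["frame"],cv2.COLOR_RGB2GRAY)
print([(i,int(v)) for i,v in enumerate(g[215:350,300:310].mean(1),215)][::1])
```

```text
[[ 602. -162.   32.]
 [ 488. -179.   32.]
 [ 582.   25.   32.]
 [ 462.    9.   32.]]
[[ 539. -115.   60.]
 [ 534.  -76.   60.]
 [ 529.  -38.   60.]] box [[ 569. -133.   74.]
 [ 515. -140.   74.]
 [ 544. -150.   74.]
 [ 540. -123.   74.]]
[(215, 255), (216, 254), (217, 253), (218, 253), (219, 253), (220, 253), (221, 253), (222, 253), (223, 253), (224, 253), (225, 253), (226, 253), (227, 251), (228, 252), (229, 255), (230, 255), (231, 255), (232, 255), (233, 255), (234, 255), (235, 255), (236, 255), (237, 255), (238, 255), (239, 255), (240, 255), (241, 255), (242, 255), (243, 255), (244, 255), (245, 255), (246, 255), (247, 255), (248, 255), (249, 255), (250, 255), (251, 255), (252, 255), (253, 255), (254, 255), (255, 255), (256, 255), (257, 255), (258, 255), (259, 255), (260, 255), (261, 255), (262, 255), (263, 255), (264, 250), (265, 242), (266, 243), (267, 243), (268, 245), (269, 243), (270, 200), (271, 149), (272, 138), (273, 139), (274, 137), (275, 138), (276, 137), (277, 137), (278, 135), (279, 135), (280, 133), (281, 133), (282, 132), (283, 132), (284, 129), (285, 129), (286, 128), (287, 126), (288, 125), (289, 122), (290, 122), (291, 121), (292, 121), (293, 117), (294, 117), (295, 116), (296, 113), (297, 110), (298, 107), (299, 104), (300, 104), (301, 103), (302, 100), (303, 101), (304, 112), (305, 125), (306, 132), (307, 137), (308, 146), (309, 152), (310, 154), (311, 154), (312, 154), (313, 152), (314, 152), (315, 150), (316, 149), (317, 146), (318, 146), (319, 147), (320, 137), (321, 106), (322, 96), (323, 103), (324, 104), (325, 107), (326, 109), (327, 111), (328, 111), (329, 113), (330, 113), (331, 115), (332, 115), (333, 116), (334, 117), (335, 117), (336, 117), (337, 118), (338, 119), (339, 118), (340, 118), (341, 117), (342, 117), (343, 115), (344, 118), (345, 114), (346, 113), (347, 111), (348, 112), (349, 108)]
```

Request:
apply_moves(claw=[-1,-1,-1,-1,-1,-1,-1,-1,-1,-1,-1,-1,-1,-1,-1,-1,-1,-1,-1,-1], offset=[[-398,-18,0],[-398,-18,0],[-398,-18,0],[-398,-18,0],[-398,-18,0],[-398,-18,0],[-398,-18,0],[-398,-18,0],[-398,-18,0],[-398,-18,0],[-398,-18,40],[-398,-18,80],[-398,-18,120],[-398,-18,140],[-398,-18,147],[-398,-18,147],[-398,-18,147],[-398,-18,147],[-398,-18,147],[-398,-18,147]], yaw=[0.302,0.302,0.302,0.302,0.302,0.302,0.302,0.302,0.302,0.302,0.302,0.302,0.302,0.302,0.302,0.302,0.302,0.302,0.302,0.302])

```text
time: 21.5
eef_pos: [0.508, 0.2612, 0.0325]
eef_rot: [0.001, -0.643, 0.766, 0.0]
force: [0.6, -0.5, -0.5]
gripper_width: 0.999
grip_force: 0.0
```

Run:
```python
from h import *
s,p,r=tool();print(p,to(507,261,29,-10.1))
```

```text
[0.50796269 0.26118188 0.03246536] (array([0.4, 0.9, 3.5]), np.float64(0.002))
```

Request:
apply_moves(claw=[-1,1,1,1,1,1,1,1,1,1,1,1,1], offset=[[0,1,3],[0,1,3],[0,1,3],[0,1,3],[0,1,3],[0,1,3],[0,1,3],[0,1,-10],[0,1,-50],[0,1,-90],[0,1,-130],[0,1,-130],[0,1,-130]], yaw=[0,0,0,0,0,0,0,0,0,0,0,0,0])

```text
time: 22.8
eef_pos: [0.5068, 0.2613, 0.1634]
eef_rot: [0.002, -0.643, 0.766, 0.0]
force: [-0.3, -0.2, -0.7]
gripper_width: 0.622
grip_force: 25.0
```

Run:
```python
from h import *
s,p,r=tool();print(p,s["gripper_width"],s["grip_force"],"bay3",to(536,-96.5,160,7.4))
```

```text
[0.50682853 0.26131659 0.16340359] 0.6217552445025976 24.972951114177704 bay3 (array([347.3, -90.8,   2.5]), np.float64(-0.303))
```

Request:
apply_moves(claw=[1,1,1,1,1,1,1,1,1,1,1,1,1,1,1,1], offset=[[45,-12,0],[90,-24,0],[135,-35,0],[180,-47,0],[225,-59,0],[270,-70,0],[315,-82,0],[347,-91,0],[347,-91,0],[347,-91,0],[347,-91,0],[347,-91,30],[347,-91,52],[347,-91,52],[347,-91,52],[347,-91,52]], yaw=[-0.303,-0.303,-0.303,-0.303,-0.303,-0.303,-0.303,-0.303,-0.303,-0.303,-0.303,-0.303,-0.303,-0.303,-0.303,-0.303])

```text
time: 24.4
eef_pos: [0.5373, -0.0958, 0.1109]
eef_rot: [-0.001, 0.752, -0.659, 0.001]
force: [0.6, -0.3, 0.7]
gripper_width: 0.62
grip_force: 25.0
```

Run:
```python
from h import *
s,p,r=tool();print(p,s["gripper_width"],s["grip_force"],"bay3",to(536,-96.5,79.5,7.4))
```

```text
[ 0.53731886 -0.09584558  0.11086688] 0.6196585581848165 24.973089694976807 bay3 (array([ 0.5,  1.5, 31.4]), np.float64(0.001))
```

Next I'll place it, retreat, and continue towards the third box.

Request:
apply_moves(claw=[1,1,1,1,1,-1,-1,-1,-1,-1,-1,-1,-1], offset=[[0,1,15],[0,1,25],[0,1,30],[0,1,31],[0,1,31],[0,1,31],[0,1,31],[0,1,31],[0,1,15],[0,1,-30],[0,1,-70],[0,1,-70],[0,1,-70]], yaw=[0,0,0,0,0,0,0,0,0,0,0,0,0])

```text
time: 25.7
eef_pos: [0.5356, -0.0965, 0.1808]
eef_rot: [-0.001, 0.751, -0.66, 0.001]
force: [-0.2, 0.8, -1.5]
gripper_width: 0.997
grip_force: 0.0
```

Run:
```python
from h import *
print(tool()[1])
c=ctrl.capture("wrist"); f=c["frame"]; g=cv2.cvtColor(f,cv2.COLOR_RGB2GRAY)
for b in blobs((g>247),c,.074,True,amin=300): print(b)
np.save("w5.npy",c,allow_pickle=True)
c=ctrl.capture("top");hsv=cv2.cvtColor(c["frame"],cv2.COLOR_RGB2HSV)
for b in blobs((hsv[...,2]>150)&(hsv[...,1]<60),c,.024,amin=40,amax=400):
    if b[1]>380 and 400>b[2]>90: print(b)
print("next",to(417,168,180,-1.1),to(410,278,180,-19.2))
```

```text
[ 0.53559338 -0.09646885  0.18076523]
(array([319.5, 287.6]), 532, -64, 35, 8, 7.6)
(array([315. , 240.3]), 536, -96, 53, 26, 7.4)
(array([317.5, 189.1]), 542, -135, 53, 26, 7.4)
(array([384.2, 230.9]), 492, -109, 132, 10, -82.8)
(array([256.9, 227.2]), 580, -97, 134, 16, -84.2)
(array([246.4,   3.4]), 608, -259, 45, 6, 2.3)
(array([253.5, 278.9]), 410, 278, 54, 27, -19.2)
(array([290.6, 276.1]), 417, 168, 54, 27, -1.0)
(array([311. , 196.4]), 657, 97, 260, 20, -84.0)
(array([308.4, 151.1]), 798, 108, 62, 43, -20.5)
next (array([-277.5,   82.5,   -1.1]), np.float64(0.148)) (array([-387.4,   75.3,   -1. ]), np.float64(0.464))
```

Boxes in bays 3 and 4 are measured exactly in place. Next is the third box, at (417,168).

Request:
apply_moves(claw=[-1,-1,-1,-1,-1,-1,-1,-1,-1,-1,-1,-1,-1,-1,-1,-1,-1,-1,-1], offset=[[-277,82,0],[-277,82,0],[-277,82,0],[-277,82,0],[-277,82,0],[-277,82,0],[-277,82,0],[-277,82,0],[-277,82,40],[-277,82,80],[-277,82,120],[-277,82,140],[-277,82,148],[-277,82,148],[-277,82,148],[-277,82,148],[-277,82,148],[-277,82,148],[-277,82,148]], yaw=[0.148,0.148,0.148,0.148,0.148,0.148,0.148,0.148,0.148,0.148,0.148,0.148,0.148,0.148,0.148,0.148,0.148,0.148,0.148])

```text
time: 27.7
eef_pos: [0.4184, 0.1677, 0.032]
eef_rot: [0.001, -0.7, 0.714, -0.0]
force: [0.4, 0.2, -0.5]
gripper_width: 1.0
grip_force: 0.0
```

Run:
```python
from h import *
s,p,r=tool();print(p,to(417,168,29,-1))
```

```text
[0.41844224 0.16774862 0.03204283] (array([-0.2,  1.4,  3. ]), np.float64(-0.001))
```

Request:
apply_moves(claw=[-1,1,1,1,1,1,1,1,1,1,1,1,1], offset=[[0,1,3],[0,1,3],[0,1,3],[0,1,3],[0,1,3],[0,1,3],[0,1,3],[0,1,-10],[0,1,-50],[0,1,-90],[0,1,-130],[0,1,-130],[0,1,-130]], yaw=[0,0,0,0,0,0,0,0,0,0,0,0,0])

```text
time: 29.0
eef_pos: [0.4173, 0.1677, 0.1622]
eef_rot: [0.001, -0.7, 0.714, 0.0]
force: [-1.4, -0.5, -1.7]
gripper_width: 0.623
grip_force: 24.5
```

Run:
```python
from h import *
s,p,r=tool();print(p,s["gripper_width"],s["grip_force"],"bay2",to(531,-57,160,7.4))
```

```text
[0.41725334 0.16772168 0.16221897] 0.6226404363027738 24.53199133335147 bay2 (array([ 222.5, -118.1,    1.9]), np.float64(-0.149))
```

Request:
apply_moves(claw=[1,1,1,1,1,1,1,1,1,1,1,1,1,1], offset=[[40,-21,0],[80,-42,0],[120,-64,0],[160,-85,0],[200,-106,0],[222,-118,0],[222,-118,0],[222,-118,0],[222,-118,0],[222,-118,30],[222,-118,52],[222,-118,52],[222,-118,52],[222,-118,52]], yaw=[-0.149,-0.149,-0.149,-0.149,-0.149,-0.149,-0.149,-0.149,-0.149,-0.149,-0.149,-0.149,-0.149,-0.149])

```text
time: 30.4
eef_pos: [0.532, -0.056, 0.1109]
eef_rot: [-0.001, 0.752, -0.659, 0.001]
force: [-0.3, -0.7, -0.5]
gripper_width: 0.627
grip_force: 24.5
```

Run:
```python
from h import *
s,p,r=tool();print(p,s["gripper_width"],s["grip_force"],"bay2",to(531,-57,79.5,7.4))
```

```text
[ 0.53195921 -0.05599448  0.11092135] 0.6270929319086254 24.532119549403433 bay2 (array([ 0.9,  1.2, 31.4]), np.float64(0.002))
```

Request:
apply_moves(claw=[1,1,1,1,1,-1,-1,-1,-1,-1,-1,-1,-1], offset=[[1,1,15],[1,1,25],[1,1,30],[1,1,31],[1,1,31],[1,1,31],[1,1,31],[1,1,31],[1,1,15],[1,1,-30],[1,1,-70],[1,1,-70],[1,1,-70]], yaw=[0,0,0,0,0,0,0,0,0,0,0,0,0])

```text
time: 31.7
eef_pos: [0.5306, -0.0576, 0.1808]
eef_rot: [-0.001, 0.751, -0.66, 0.001]
force: [-0.6, -0.1, -1.1]
gripper_width: 1.0
grip_force: 0.0
```

Run:
```python
from h import *
print(tool()[1])
c=ctrl.capture("wrist"); f=c["frame"]; g=cv2.cvtColor(f,cv2.COLOR_RGB2GRAY)
for b in blobs((g>247),c,.074,True,amin=300): print(b)
c=ctrl.capture("top");hsv=cv2.cvtColor(c["frame"],cv2.COLOR_RGB2HSV)
for b in blobs((hsv[...,2]>150)&(hsv[...,1]<60),c,.024,amin=40,amax=400):
    if b[1]>380 and 400>b[2]>90: print(b)
print("next",to(410,278,180,-19.2))
```

```text
[ 0.53055627 -0.05761774  0.18075355]
(array([320.8, 243.1]), 532, -58, 53, 29, 3.7)
(array([314.2, 184.9]), 536, -96, 53, 26, 7.3)
(array([335.3, 142.9]), 532, -131, 34, 15, 7.9)
(array([384.8, 204.7]), 489, -88, 156, 11, -83.4)
(array([255.7, 198. ]), 579, -78, 159, 16, -84.5)
(array([253.5, 278.9]), 410, 278, 54, 27, -19.2)
(array([311. , 196.4]), 657, 97, 260, 20, -84.0)
(array([308.4, 151.1]), 798, 108, 62, 43, -20.5)
next (array([-348.4,   75. ,   -1.1]), np.float64(0.465))
```

Request:
apply_moves(claw=[-1,-1,-1,-1,-1,-1,-1,-1,-1,-1,-1,-1,-1,-1,-1,-1,-1,-1,-1,-1], offset=[[-348,75,0],[-348,75,0],[-348,75,0],[-348,75,0],[-348,75,0],[-348,75,0],[-348,75,0],[-348,75,0],[-348,75,0],[-348,75,40],[-348,75,80],[-348,75,120],[-348,75,140],[-348,75,149],[-348,75,149],[-348,75,149],[-348,75,149],[-348,75,149],[-348,75,149],[-348,75,149]], yaw=[0.465,0.465,0.465,0.465,0.465,0.465,0.465,0.465,0.465,0.465,0.465,0.465,0.465,0.465,0.465,0.465,0.465,0.465,0.465,0.465])

```text
time: 33.8
eef_pos: [0.4109, 0.2778, 0.0311]
eef_rot: [0.001, -0.579, 0.815, 0.0]
force: [0.0, -0.3, -0.2]
gripper_width: 1.002
grip_force: 0.0
```

Run:
```python
from h import *
s,p,r=tool();print(p,to(410,278,29,-19.2))
```

```text
[0.41086477 0.27782731 0.03109614] (array([0.1, 0.9, 2.1]), np.float64(0.0))
```

Request:
apply_moves(claw=[-1,1,1,1,1,1,1,1,1,1,1,1,1], offset=[[0,1,2],[0,1,2],[0,1,2],[0,1,2],[0,1,2],[0,1,2],[0,1,2],[0,1,-10],[0,1,-50],[0,1,-90],[0,1,-130],[0,1,-130],[0,1,-130]], yaw=[0,0,0,0,0,0,0,0,0,0,0,0,0])

```text
time: 35.1
eef_pos: [0.4097, 0.2781, 0.1613]
eef_rot: [0.001, -0.579, 0.815, 0.001]
force: [0.5, -0.8, -1.7]
gripper_width: 0.617
grip_force: 25.0
```

Run:
```python
from h import *
s,p,r=tool();print(p,s["gripper_width"],s["grip_force"],"bay1",to(526,-17,160,7.4))
```

```text
[0.40972671 0.27806457 0.16129984] 0.6174498625157334 24.999732971191406 bay1 (array([ 240.4, -206.9,    0.8]), np.float64(-0.465))
```

Request:
apply_moves(claw=[1,1,1,1,1,1,1,1,1,1,1,1,1,1,1], offset=[[34,-30,0],[68,-59,0],[102,-88,0],[136,-117,0],[170,-146,0],[205,-176,0],[240,-207,0],[240,-207,0],[240,-207,0],[240,-207,0],[240,-207,30],[240,-207,52],[240,-207,52],[240,-207,52],[240,-207,52]], yaw=[-0.465,-0.465,-0.465,-0.465,-0.465,-0.465,-0.465,-0.465,-0.465,-0.465,-0.465,-0.465,-0.465,-0.465,-0.465])

```text
time: 36.6
eef_pos: [0.5272, -0.0159, 0.1098]
eef_rot: [-0.001, 0.752, -0.659, 0.001]
force: [-0.3, -0.1, 0.5]
gripper_width: 0.618
grip_force: 25.0
```

Run:
```python
from h import *
s,p,r=tool();print(p,s["gripper_width"],s["grip_force"],"bay1",to(526,-17,79.5,7.4))
```

```text
[ 0.5272439  -0.01593164  0.1098314 ] 0.6180154920381024 24.999901950359344 bay1 (array([ 0.9,  1.4, 30.3]), np.float64(0.003))
```

Request:
apply_moves(claw=[1,1,1,1,1,-1,-1,-1,-1,-1,-1,-1,-1,-1,-1], offset=[[1,1,15],[1,1,25],[1,1,29],[1,1,30],[1,1,30],[1,1,30],[1,1,30],[1,1,30],[1,1,15],[1,1,-30],[1,1,-80],[-50,1,-80],[-60,1,-80],[-60,1,-80],[-60,1,-80]], yaw=[0,0,0,0,0,0,0,0,0,0,0,0,0,0,0])

```text
time: 38.1
eef_pos: [0.5171, 0.0423, 0.1879]
eef_rot: [0.001, 0.752, -0.659, -0.0]
force: [0.5, -0.6, -0.1]
gripper_width: 1.003
grip_force: 0.0
```

Run:
```python
from h import *
print(tool()[1])
c=ctrl.capture("wrist"); f=c["frame"]; g=cv2.cvtColor(f,cv2.COLOR_RGB2GRAY)
cv2.imwrite("pics/w6.png",f[:,:,::-1])
for b in blobs((g>247),c,.074,True,amin=300): print(b)
np.save("w6.npy",c,allow_pickle=True)
c=ctrl.capture("top");f=c["frame"]; np.save("t6.npy",c,allow_pickle=True)
g=f[185:210,262:362].max(2); 
sat=g[5:20]
m=np.zeros(f.shape[:2],bool)
hsv=cv2.cvtColor(f,cv2.COLOR_RGB2HSV); m[185:210,262:362]=hsv[185:210,262:362,2]>118
print([b for b in blobs(m,c,.012,amin=20)])
cv2.imwrite("pics/bar6.png",cv2.resize(f[180:215,255:365],None,fx=7,fy=7,interpolation=cv2.INTER_NEAREST)[:,:,::-1])
```

```text
[0.51707056 0.04232502 0.18790841]
(array([311.5, 157.3]), 527, -17, 53, 26, 7.4)
(array([332.5,   4.3]), 530, -127, 30, 9, 8.5)
(array([304.8, 137.4]), 531, -57, 151, 101, -82.8)
[(array([339.8, 207.2]), 623, 14, 73, 12, 88.8), (array([310.6, 196.2]), 659, 97, 268, 24, -84.8)]
```

View pics/w6.png

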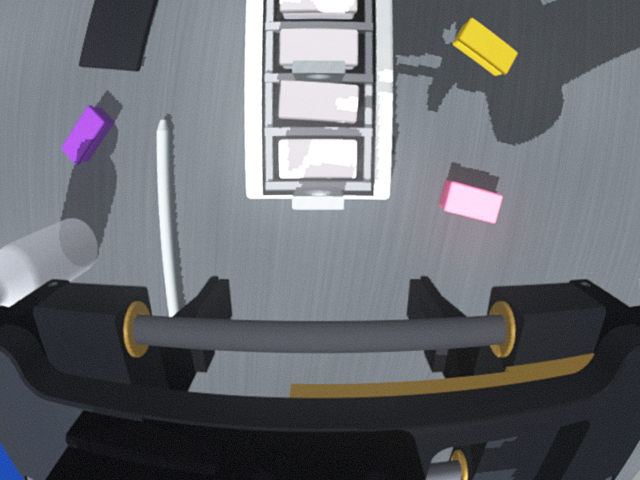

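View pics/bar6.png

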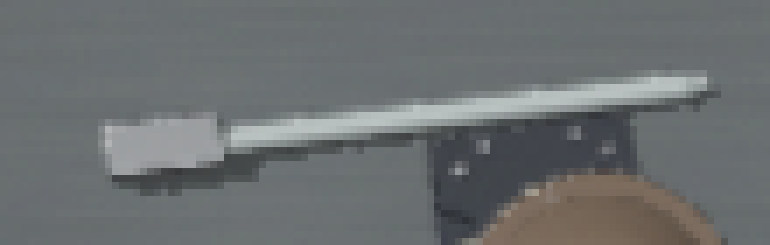

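All four boxes are seated in their bays. The bar's grip centre is at about (278,200) and its tip at about (355.6,191) in the top view.

Run:
```python
from h import *
c=np.load("t6.npy",allow_pickle=True).item()
g=cast(c,[278,199.8],.022)[0]; t=cast(c,[355.1,191.0],.006)[0]; d=(t-g)[:2]
print(g,t,np.hypot(*d),np.degrees(np.arctan2(d[1],d[0])))
a=np.degrees(np.arctan2(d[1],d[0]))
print(to(g[0]*1000,g[1]*1000,150,a+90))
w=np.load("w6.npy",allow_pickle=True).item()
print("wrist tip",cast(w,[163,119],.006,True),cast(w,[174,300],.012,True))
print("left ear top centre",cast(w,[318,192],.102,True))
```

```text
[0.64769619 0.2019851  0.022     ] [ 0.67268073 -0.03437276  0.006     ] 0.23767470162629792 -83.96587738466846
(array([-142.1, -150.1,   37.5]), np.float64(0.024))
wrist tip [[ 0.67121859 -0.03493548  0.006     ]] [[0.65116741 0.13981838 0.012     ]]
left ear top centre [[0.52352055 0.00189873 0.102     ]]
```

Request:
apply_moves(claw=[-1,-1,-1,-1,-1,-1,-1,-1,-1,-1,-1], offset=[[-142,-150,0],[-142,-150,0],[-142,-150,0],[-142,-150,0],[-142,-150,0],[-142,-150,0],[-142,-150,50],[-142,-150,90],[-142,-150,110],[-142,-150,110],[-142,-150,110]], yaw=[0.024,0.024,0.024,0.024,0.024,0.024,0.024,0.024,0.024,0.024,0.024])

```text
time: 39.3
eef_pos: [0.6481, 0.2015, 0.0795]
eef_rot: [-0.0, 0.743, -0.669, 0.0]
force: [0.1, 0.3, 0.6]
gripper_width: 1.002
grip_force: 0.0
```

Run:
```python
from h import *
s,p,r=tool();print(p,to(647.7,202,23,6))
c=ctrl.capture("wrist"); cv2.imwrite("pics/w7.png",c["frame"][:,:,::-1]); np.save("w7.npy",c,allow_pickle=True)
```

```text
[0.64807776 0.20151284 0.07954754] (array([-0.6,  0.4, 56.5]), np.float64(0.0))
```

View pics/w7.png

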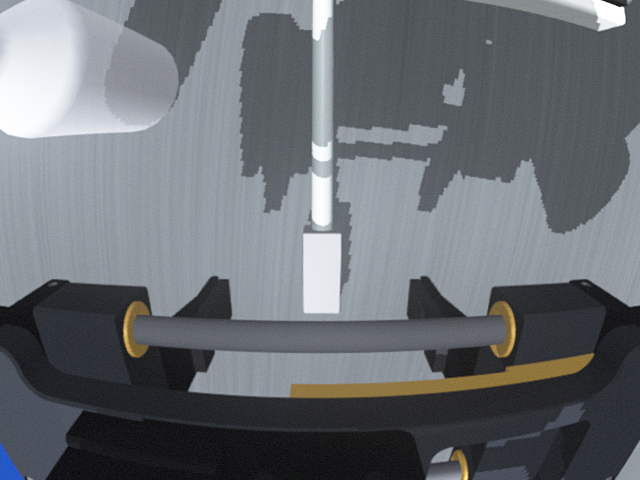

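Run:
```python
from h import *
c=np.load("w7.npy",allow_pickle=True).item()
print(cast(c,[(322,234),(322,312),(322,272),(322,40)],.022,True).round(4)); print(cast(c,[(322,40)],.009,True).round(4))
```

```text
[[0.6493 0.18   0.022 ]
 [0.644  0.2286 0.022 ]
 [0.6469 0.2027 0.022 ]
 [0.6607 0.0732 0.022 ]]
[[0.661  0.0699 0.009 ]]
```

The wrist view shows the grip at (322,272), centred between the fingers and parallel to them. I'll grasp it.

Request:
apply_moves(claw=[-1,-1,-1,-1,1,1,1,1,1,1,1,1,1,1,1,1,1,1,1,1], offset=[[-3,1,30],[-3,1,50],[-3,1,56],[-3,1,56],[-3,1,56],[-3,1,56],[-3,1,56],[-3,1,56],[-3,1,56],[-3,1,56],[-3,1,56],[-3,1,56],[-3,1,50],[-3,1,40],[-3,1,20],[-3,1,-10],[-3,1,-40],[-3,1,-60],[-3,1,-60],[-3,1,-60]], yaw=[0,0,0,0,0,0,0,0,0,0,0,0,0,0,0,0,0,0,0,0], squeeze=40)

```text
time: 41.35
eef_pos: [0.6463, 0.2057, 0.139]
eef_rot: [-0.0, 0.743, -0.669, -0.0]
force: [-0.1, 0.2, -1.7]
gripper_width: 0.249
grip_force: 40.0
```

Run:
```python
from h import *
s,p,r=tool();print(p,s["gripper_width"]*87,s["grip_force"])
u=np.array([-.1288,.9917])  # rocker +y
o=np.array([533.5,-76.7])
for y in (340,364):
    q=o+u*y; print(y,q,to(q[0],q[1],139,7.4))
c=ctrl.capture("wrist"); np.save("w8.npy",c,allow_pickle=True)
f=c["frame"]; g=cv2.cvtColor(f,cv2.COLOR_RGB2GRAY)
cs=ctrl.capture("scene"); cv2.imwrite("pics/s8.png",np.hstack([cv2.resize(f,(400,300)),cv2.resize(cs["frame"][130:370,180:500],(400,300))])[:,:,::-1]); np.save("s8.npy",cs,allow_pickle=True)
```

```text
[0.64633824 0.20573979 0.13898444] 21.627336336872656 39.99769985675812
340 [489.708 260.478] (array([-70.9, 150. ,  -0. ]), np.float64(-0.024))
364 [486.6168 284.2788] (array([-94.9, 150.6,   0. ]), np.float64(-0.024))
```

View pics/s8.png

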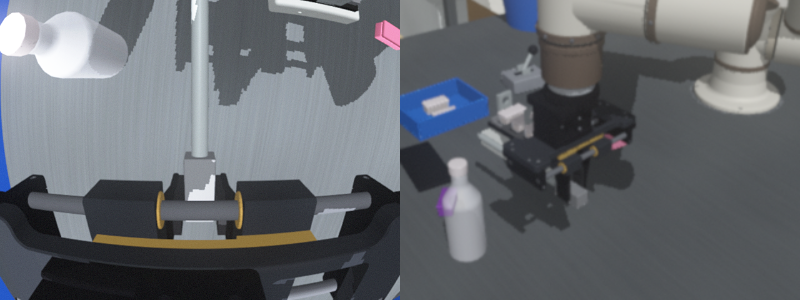

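The bar is held firmly (21.6 mm opening) and aligned along the tool x axis. I'll move it to the pre-insertion pose in line with the holes.

Request:
apply_moves(claw=[1,1,1,1,1,1,1,1,1,1,1,1,1,1], offset=[[-15,25,0],[-29,50,0],[-43,75,0],[-58,100,0],[-72,125,0],[-87,150,0],[-87,150,0],[-87,150,0],[-87,150,20],[-87,150,35],[-87,150,37],[-87,150,37],[-87,150,37],[-87,150,37]], yaw=[-0.024,-0.024,-0.024,-0.024,-0.024,-0.024,-0.024,-0.024,-0.024,-0.024,-0.024,-0.024,-0.024,-0.024])

```text
time: 42.85
eef_pos: [0.4889, 0.2766, 0.1023]
eef_rot: [-0.001, 0.751, -0.66, 0.0]
force: [0.5, -0.5, -0.8]
gripper_width: 0.251
grip_force: 40.0
```

```bash
cat >> h.py <<'E'
RU=np.array([-.1288,.9917]); RX=np.array([.9917,.1288]); RO=np.array([533.5,-76.7])
def rock():
    s,p,r=tool(); d=p[:2]*1000-RO
    print("rocker x,y",(d@RX).round(1),(d@RU).round(1),"z",(p[2]*1000).round(1),"ydir",np.degrees(np.arctan2(r[1,1],r[0,1])).round(2)%180,"F",s["force"].round(1),"w",(s["gripper_width"]*87).round(1),s["grip_force"],s["time"])
E
python3 - <<'E'
from h import *
rock(); q=RO+RU*356; print(to(q[0],q[1],101.8,7.4))
w=ctrl.capture("wrist"); c=ctrl.capture("scene"); t=ctrl.capture("top")
s,p,r=tool(); ax=np.r_[p[:2],p[2]-.0125]; tip=ax-np.r_[RU,0]*.240
print("tip proj scene level / -5",proj(c,tip),proj(c,tip-[0,0,.005]),"top",proj(t,tip-[0,0,.0025]))
np.save("s9.npy",c,allow_pickle=True)
u,v=proj(c,tip)[0].astype(int)
A=cv2.resize(c["frame"][v-38:v+37,u-50:u+50],(400,300),interpolation=cv2.INTER_CUBIC)
u2,v2=proj(t,tip)[0].astype(int)
B=cv2.resize(t["frame"][v2-38:v2+37,u2-50:u2+50],(400,300),interpolation=cv2.INTER_CUBIC)
C=cv2.resize(w["frame"][:300],(800,300)); print(u-50,v-38,u2-50,v2-38)
cv2.imwrite("pics/m9.png",np.vstack([np.hstack([A,B]),C])[:,:,::-1])
E
```

```text
Traceback (most recent call last):
  File "h.py", line 42, in rock
    print("rocker x,y",(d@RX).round(1),(d@RU).round(1),"z",(p[2]*1000).round(1),"ydir",np.degrees(np.arctan2(r[1,1],r[0,1])).round(2)%180,"F",s["force"].round(1),"w",(s["gripper_width"]*87).round(1),s["grip_force"],s["time"])
                                                                                                                                                                      ^^^^^^^^^^^^^^^^^^^^^^^^^^^^^
AttributeError: 'float' object has no attribute 'round'
```

```bash
sed -i 's/(s\["gripper_width"\]\*87).round(1)/round(s["gripper_width"]*87,1)/' h.py
python3 - <<'E'
from h import *
rock(); q=RO+RU*356; print(to(q[0],q[1],101.8,7.4))
w=ctrl.capture("wrist"); c=ctrl.capture("scene"); t=ctrl.capture("top")
s,p,r=tool(); ax=np.r_[p[:2],p[2]-.0125]; tip=ax-np.r_[RU,0]*.240
print("tip proj scene level / -5",proj(c,tip),proj(c,tip-[0,0,.005]),"top",proj(t,tip-[0,0,.0025]))
np.save("s9.npy",c,allow_pickle=True)
u,v=proj(c,tip)[0].astype(int)
A=cv2.resize(c["frame"][v-38:v+37,u-50:u+50],(400,300),interpolation=cv2.INTER_CUBIC)
u2,v2=proj(t,tip)[0].astype(int)
B=cv2.resize(t["frame"][v2-38:v2+37,u2-50:u2+50],(400,300),interpolation=cv2.INTER_CUBIC)
C=cv2.resize(w["frame"][:300],(800,300)); print(u-50,v-38,u2-50,v2-38)
cv2.imwrite("pics/m9.png",np.vstack([np.hstack([A,B]),C])[:,:,::-1])
E
```

```text
rocker x,y 1.3 356.1 z 102.3 ydir 7.430000000000007 F [ 0.5 -0.5 -0.8] w 21.8 39.99772310256958 42.85
(array([0. , 1.3, 0.5]), np.float64(0.001))
tip proj scene level / -5 [[317.47979315 238.77222188]] [[317.47425223 240.63137058]] top [[333.65497372 239.18778965]]
267 200 283 201
```

View pics/m9.png

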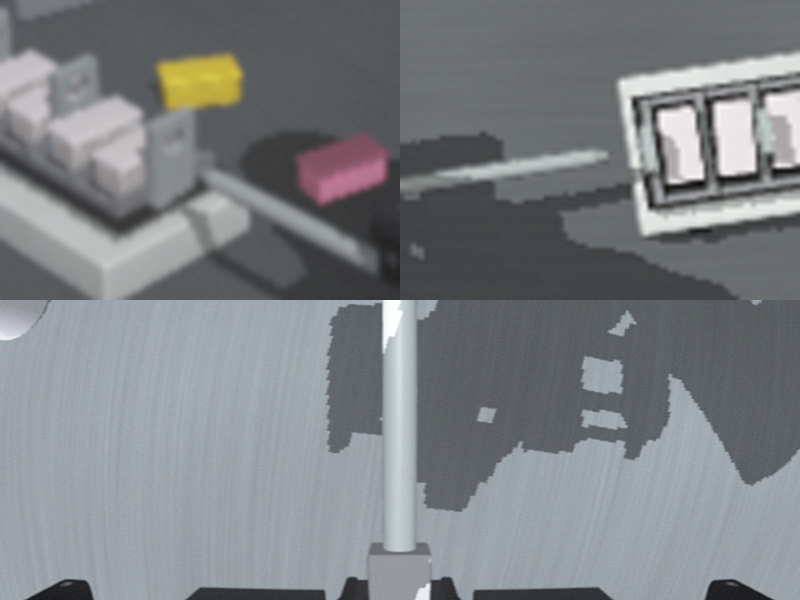

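Run:
```python
from h import *
c=np.load("s9.npy",allow_pickle=True).item()
P=lambda x,y,z: np.r_[(RO+RX*x+RU*y),z]/1000
for n,q in [("holeL",P(0,89,87)),("holeM",P(0,4,87)),("eartopL near corner",P(16,89,102)),("eartop L inner-x",P(-16,89,102)),("tip lvl",P(1.3,116,89.8)),("tip-10",P(1.3,116,79.8)),("grip shoulder",P(1.3,331,89.8))]: 
    print(n,((proj(c,q)[0]-[267,200])*4).round(1))
```

```text
holeL [170.4 140.6]
holeM [74.  87.8]
eartopL near corner [149.8 128.3]
eartop L inner-x [190.3 108.5]
tip lvl [201.3 155.1]
tip-10 [201.2 169.9]
grip shoulder [500.5 318.8]
```

The tip sits at zoom (205,176), while a level bar would put it at (201,155), so it has sagged about 12 mm in the pads. It lines up with the holes laterally. I'll raise the arm so the tip meets the hole, enter the first ear, then lower the grip to level the bar on that ear.

Request:
apply_moves(claw=[1,1,1,1,1,1,1,1,1,1], offset=[[0,1,-9],[0,1,-9],[10,1,-9],[18,1,-9],[24,1,-9],[30,1,-9],[36,1,-9],[40,1,-9],[40,1,-9],[40,1,-9]], yaw=[0,0,0,0,0,0,0,0,0,0])

```text
time: 44.0
eef_pos: [0.4925, 0.2365, 0.1106]
eef_rot: [-0.0, 0.751, -0.66, 0.0]
force: [-0.6, -1.1, -1.6]
gripper_width: 0.252
grip_force: 40.0
```

Run:
```python
from h import *
rock()
c=ctrl.capture("scene"); np.save("s10.npy",c,allow_pickle=True)
hsv=cv2.cvtColor(c["frame"],cv2.COLOR_RGB2GRAY)
# profile of bar in scene columns: brightness columns 300..345
for u in range(306,344,4):
    col=hsv[225:290,u]; print(u,col.tolist()[:45])
```

```text
rocker x,y -0.3 315.9 z 110.6 ydir 7.439999999999998 F [-0.6 -1.1 -1.6] w 21.9 39.997714161872864 44.0
306 [82, 88, 92, 105, 127, 144, 148, 143, 138, 137, 136, 136, 136, 137, 137, 136, 137, 135, 135, 136, 136, 136, 137, 137, 137, 136, 124, 92, 86, 116, 155, 180, 188, 193, 197, 188, 176, 171, 170, 169, 168, 167, 166, 161, 143]
310 [164, 157, 145, 146, 148, 144, 140, 141, 150, 159, 157, 145, 126, 107, 106, 112, 119, 129, 132, 134, 134, 138, 138, 130, 114, 93, 95, 122, 156, 179, 188, 192, 193, 185, 174, 171, 170, 169, 168, 168, 166, 161, 139, 106, 89]
314 [167, 163, 147, 138, 135, 133, 134, 133, 134, 140, 152, 160, 157, 146, 130, 118, 117, 111, 104, 99, 97, 89, 72, 64, 83, 110, 119, 132, 157, 183, 192, 183, 173, 171, 170, 169, 168, 166, 164, 155, 128, 98, 90, 88, 90]
318 [151, 122, 97, 86, 74, 66, 64, 63, 64, 63, 75, 109, 145, 159, 157, 147, 129, 105, 81, 62, 56, 64, 90, 137, 171, 179, 166, 139, 129, 126, 124, 124, 124, 128, 136, 145, 153, 145, 115, 90, 89, 91, 91, 91, 90]
322 [153, 114, 85, 70, 64, 63, 62, 62, 63, 61, 63, 64, 73, 108, 145, 160, 158, 145, 128, 107, 128, 165, 178, 185, 1
[... 364 characters left out ...]
, 61, 70, 99, 136, 157, 157, 148, 130, 106, 81, 73, 69, 69, 70, 71, 71, 73, 77, 82, 85, 80, 67, 62, 59, 60, 62, 61, 61, 62, 64]
334 [88, 80, 67, 61, 61, 59, 61, 61, 60, 60, 61, 61, 61, 61, 60, 61, 60, 60, 68, 98, 135, 157, 157, 149, 130, 103, 75, 62, 58, 59, 59, 60, 60, 61, 59, 58, 60, 60, 60, 60, 61, 59, 60, 60, 60]
338 [90, 84, 70, 63, 61, 61, 58, 61, 59, 60, 61, 61, 59, 59, 59, 60, 59, 61, 58, 60, 64, 88, 127, 154, 158, 149, 132, 103, 73, 62, 60, 60, 59, 58, 60, 59, 60, 58, 59, 60, 58, 59, 60, 59, 59]
342 [89, 88, 87, 80, 69, 61, 59, 60, 58, 59, 58, 59, 61, 75, 91, 96, 96, 97, 97, 94, 91, 86, 77, 85, 112, 132, 147, 145, 129, 103, 75, 60, 57, 59, 57, 58, 58, 57, 60, 59, 58, 58, 57, 59, 58]
```

The tip is in the left ear hole at (310,234) and contact force is low. Next I'll advance slightly and lower the grip to level the bar.

Request:
apply_moves(claw=[1,1,1,1,1,1,1,1,1,1], offset=[[6,0,0],[12,0,1],[18,0,2],[20,0,3],[20,0,4],[20,0,6],[20,0,8],[20,0,9],[20,0,9],[20,0,9]], yaw=[0,0,0,0,0,0,0,0,0,0])

```text
time: 45.05
eef_pos: [0.495, 0.2167, 0.1016]
eef_rot: [0.0, 0.752, -0.66, 0.0]
force: [-0.7, -1.0, 0.8]
gripper_width: 0.249
grip_force: 40.0
```

Run:
```python
from h import *
rock()
c=ctrl.capture("scene"); np.save("s11.npy",c,allow_pickle=True)
g=cv2.cvtColor(c["frame"],cv2.COLOR_RGB2GRAY).astype(float)
for u in range(312,346,3):
    col=g[225:275,u]; k=[i for i in range(len(col)) if 150<col[i]<162 and col[i]>=col[max(0,i-4):i+5].max()]; print(u,[225+i for i in k],end=" ")
P=lambda x,y,z: np.r_[(RO+RX*x+RU*y),z]/1000
print([proj(c,P(0,y,z))[0].round(1) for y,z in [(89,87),(150,87),(89,93),(150,93),(150,89)]])
```

```text
rocker x,y -0.4 295.9 z 101.6 ydir 7.460000000000008 F [-0.7 -1.   0.8] w 21.7 39.99995470046997 45.05
312 [236] 315 [238] 318 [239, 240] 321 [241] 324 [] 327 [244, 245] 330 [246] 333 [248, 249] 336 [] 339 [] 342 [] 345 [] [array([309.6, 235.2]), array([328.3, 245.4]), array([309.6, 232.9]), array([328.4, 243.2]), array([328.3, 244.7])]
```

Request:
apply_moves(claw=[1,1,1,1,1,1,1,1,1,1], offset=[[10,0,0],[20,0,0],[30,0,0],[38,0,0],[45,0,0],[52,0,0],[58,0,0],[65,0,0],[70,0,0],[70,0,0]], yaw=[0,0,0,0,0,0,0,0,0,0])

```text
time: 46.1
eef_pos: [0.5038, 0.1461, 0.1013]
eef_rot: [0.001, 0.751, -0.66, -0.0]
force: [1.0, -1.4, 1.7]
gripper_width: 0.247
grip_force: 40.0
```

Run:
```python
from h import *
rock()
```

```text
rocker x,y -0.7 224.8 z 101.3 ydir 7.4199999999999875 F [ 1.  -1.4  1.7] w 21.5 40.00042140483856 46.1
```

Request:
apply_moves(claw=[1,1,1,1,1,1,1,1,1,1,1,1], offset=[[10,0,0],[20,0,0],[30,0,0],[38,0,0],[45,0,0],[52,0,0],[58,0,0],[64,0,0],[70,0,0],[78,0,0],[85,0,0],[85,0,0]], yaw=[0,0,0,0,0,0,0,0,0,0,0,0])

```text
time: 47.3
eef_pos: [0.5149, 0.0617, 0.1014]
eef_rot: [0.001, 0.751, -0.66, -0.0]
force: [0.2, -1.3, 2.0]
gripper_width: 0.247
grip_force: 40.0
```

Run:
```python
from h import *
rock()
c=ctrl.capture("wrist"); f=c["frame"]
P=lambda x,y,z: np.r_[(RO+RX*x+RU*y),z]/1000
print([proj(c,P(0,y,z),True)[0].round(0) for y,z in [(89,102),(0,102),(-85,102),(120,89),(165,98)]])
cv2.imwrite("pics/w12.png",f[:,:,::-1])
```

```text
rocker x,y -0.6 139.7 z 101.4 ydir 7.400000000000006 F [ 0.2 -1.3  2. ] w 21.5 40.00008523464203 47.3
[array([319., 201.]), array([319., -20.]), array([ 319., -164.]), array([319., 265.]), array([319., 360.])]
```

Request:
apply_moves(claw=[1,1,1,1,1,1,1,1,1], offset=[[7,0,0],[14,0,0],[19,0,0],[22,0,0],[24,0,0],[26,0,0],[27,0,0],[27,0,0],[27,0,0]], yaw=[0,0,0,0,0,0,0,0,0])

```text
time: 48.25
eef_pos: [0.5184, 0.0382, 0.1016]
eef_rot: [-0.001, 0.751, -0.66, -0.001]
force: [-3.2, 9.8, 3.1]
gripper_width: 0.246
grip_force: 40.0
```

Run:
```python
from h import *
rock()
c=ctrl.capture("top"); hsv=cv2.cvtColor(c["frame"],cv2.COLOR_RGB2HSV)
P=lambda x,y,z: np.r_[(RO+RX*x+RU*y),z]/1000
print("tip expected",proj(c,P(0,-126,87))[0])
g=hsv[...,2]; print(g[224:236,398:424])
```

```text
rocker x,y -0.1 115.9 z 101.6 ydir 7.430000000000007 F [-3.2  9.8  3.1] w 21.4 40.001585483551025 48.25
tip expected [415.93824065 227.05299266]
[[119 127  97 161 200 192 136  74  75  75  87 115 116 116 116 116 116 116
  116 115 116 115 116 115 115 115]
 [116 127 140 165 199 192 142  75  76  76  84 111 116 120 123 121 117 115
  114 114 114 114 113 113 113 114]
 [113 123 135 157 201 196 167  79  92 118 119 123 142 152 157 153 138 133
  125 115 114 113 113 114 114 113]
 [109 127 152 158 199 201 189 103 139 190 190 193 196 197 196 187 180 178
  163 113 113 113 113 113 112 113]
 [151 176 195 181 187 201 191 138 152 193 199 199 198 197 193 180 162 161
  150 116 116 116 117 115 117 116]
 [198 198 199 194 181 200 193 158 140 150 183 176 171 166 160 145 119 114
  118 118 117 118 118 117 118 118]
 [198 195 190 184 183 200 194 157 120 125 141 128 115 108 107 104 115 115
  116 116 116 116 116 116 116 115]
 [165 159 153 149 166 199 192 147  81  76  76  75  75  86 111 111 111 116
  115 115 116 115 115 116 115 116]
 [116 102  97 109 160 199 195 168  75  75  75  75  74  74  75  75  84 109
  107 109 114 114 114 115 115 114]
 [170  99  98 109 155 198 198 181  76  75  75  76  75  76  76  75  76  75
   75  84 110 109 111 116 115 116]
 [222  92 110 134 144 179 185 154  76  74  75  75  75  74  75  74  75  75
   74  75  75  75  84 107 107 107]
 [225  94 114 127 104  96  80  76  76  75  76  75  75  76  75  75  76  76
   75  74  74  73  74  75  74  74]]
```

The shoulder meets the ear with a 10 N reaction, and the tip is at column 416 as expected. I'll ease off, release and lift.

Request:
apply_moves(claw=[1,-0.2,-0.6,-1,-1,-1,-1,-1,-1,-1,-1,-1,-1], offset=[[-2,0,0],[-2,0,0],[-2,0,0],[-2,0,0],[-2,0,0],[-2,0,0],[-2,0,-20],[-2,0,-60],[-2,0,-100],[-2,0,-120],[-50,0,-120],[-80,0,-120],[-80,0,-120]], yaw=[0,0,0,0,0,0,0,0,0,0,0,0,0])

```text
time: 49.6
eef_pos: [0.5081, 0.118, 0.2219]
eef_rot: [-0.001, 0.753, -0.658, 0.0]
force: [-0.9, -0.2, -0.5]
gripper_width: 0.994
grip_force: 0.0
```

Run:
```python
from h import *
rock()
w=ctrl.capture("wrist"); c=ctrl.capture("top"); s=ctrl.capture("scene")
P=lambda x,y,z: np.r_[(RO+RX*x+RU*y),z]/1000
print("w: shoulder",proj(w,P(0,89,98),True)[0].round(),"gripend",proj(w,P(0,139,98),True)[0].round())
A=cv2.resize(w["frame"],(800,600))[:300]
B=cv2.resize(c["frame"][190:280,320:440],(400,300),interpolation=cv2.INTER_CUBIC)
C=cv2.resize(s["frame"][160:280,220:380],(400,300),interpolation=cv2.INTER_CUBIC)
cv2.imwrite("pics/m13.png",np.vstack([A,np.hstack([B,C])])[:,:,::-1])
print("go iso", to(345,-338,260,-90+180),tool()[0]["q"].round(2))
```

```text
rocker x,y -0.1 196.3 z 221.9 ydir 7.6299999999999955 F [-0.9 -0.2 -0.5] w 86.5 0.0 49.6
w: shoulder [321.  92.] gripend [320. 161.]
go iso (array([428.3, 220.5, -38.4]), np.float64(-1.441)) [ 0.53  0.22 -0.28  0.   -1.07 -0.4 ]
```

View pics/m13.png

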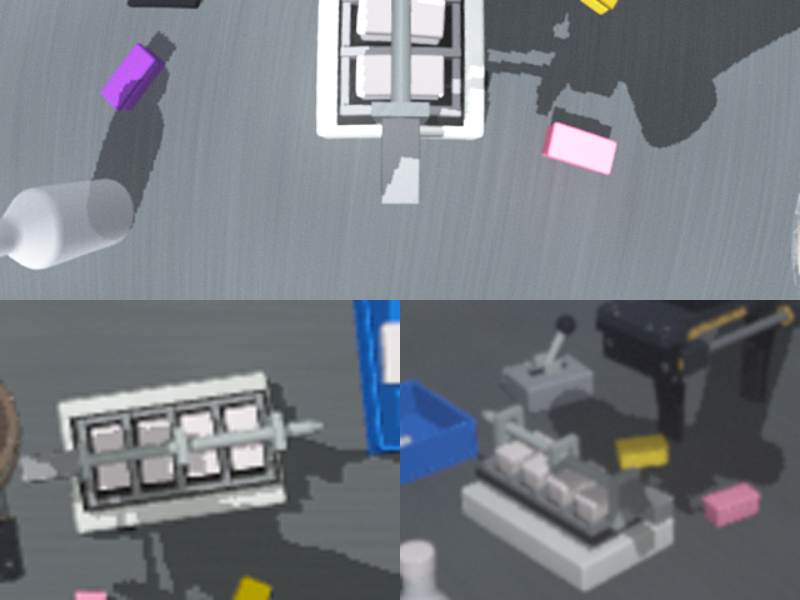

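The bar is home with the grip against the left ear, all four boxes are seated, and the switch is still off. Next I'll go to the robot side of the isolator.

Request:
apply_moves(claw=[1,1,1,1,1,1,1,1,1,1,1,1,1,1,1,1], offset=[[427,249,-10],[427,249,-10],[427,249,-10],[427,249,-10],[427,249,-10],[427,249,-10],[427,249,-10],[427,249,-10],[427,249,-10],[427,249,-10],[427,249,-10],[427,249,-10],[427,249,-10],[427,249,-10],[427,249,-10],[427,249,-10]], yaw=[-1.441,-1.441,-1.441,-1.441,-1.441,-1.441,-1.441,-1.441,-1.441,-1.441,-1.441,-1.441,-1.441,-1.441,-1.441,-1.441])

```text
time: 51.35
eef_pos: [0.3171, -0.3394, 0.2317]
eef_rot: [0.0, 1.0, 0.001, 0.0]
force: [0.5, 1.1, 1.1]
gripper_width: 0.009
grip_force: 0.0
```

Run:
```python
from h import *
print(tool()[1],to(318,-339,92,-90),to(393,-340,92))
```

```text
[ 0.31705698 -0.33942975  0.23167385] (array([  0.9,  -0.4, 139.7]), np.float64(0.002)) (array([ 75.9,   0.7, 139.7]), None)
```

Request:
apply_moves(claw=[1,1,1,1,1,1,1,1,1,1,1,1,1,1,1,1,1,1,1,1], offset=[[0,0,50],[0,0,100],[0,0,139],[0,0,139],[0,0,139],[10,0,139],[20,0,139],[30,0,139],[40,0,139],[50,0,139],[60,0,139],[70,0,139],[77,0,139],[77,0,139],[60,0,139],[55,0,90],[55,0,40],[55,0,0],[30,0,-20],[30,0,-20]], yaw=[0,0,0,0,0,0,0,0,0,0,0,0,0,0,0,0,0,0,0,0])

```text
time: 53.35
eef_pos: [0.3468, -0.3408, 0.2553]
eef_rot: [0.002, 1.0, -0.0, 0.003]
force: [0.5, -1.0, -0.6]
gripper_width: 0.011
grip_force: 0.0
```

Run:
```python
from h import *
print(tool()[1])
s=ctrl.capture("scene"); c=ctrl.capture("top"); g=cv2.cvtColor(s["frame"],cv2.COLOR_RGB2GRAY)
for x in (414,360):
    u,v=proj(s,np.array([x,-340,86])/1000)[0].round().astype(int); print(x,(u,v),"mean dark",g[v-1:v+2,u-1:u+2].mean())
P=lambda x,y,z: np.r_[(RO+RX*x+RU*y),z]/1000
u,v=proj(c,P(0,-126,87))[0]; print("tip",u,v); print(cv2.cvtColor(c["frame"],cv2.COLOR_RGB2GRAY)[226:230,404:424])
hsv=cv2.cvtColor(c["frame"],cv2.COLOR_RGB2HSV)
print([b[1:] for b in blobs((hsv[...,2]>150)&(hsv[...,1]<60),c,.028,amin=40,amax=400) if 580<b[1]<650 and b[2]<-250])
```

```text
[ 0.34681061 -0.34075644  0.25533131]
414 (np.int64(269), np.int64(174)) mean dark 50.22222222222222
360 (np.int64(284), np.int64(169)) mean dark 60.333333333333336
tip 415.9382406488003 227.0529926593893
[[165  76  90 118 118 126 141 153 163 152 139 132 123 111 111 110 110 111
  110 110]
 [187 102 138 189 190 191 193 195 193 182 176 176 158 111 110 111 110 110
  110 110]
 [189 135 151 192 196 196 195 195 189 172 157 149 135 112 112 112 112 112
  112 112]
 [191 155 139 155 178 172 166 162 156 140 111 100 114 114 114 113 114 114
  113 114]]
[(615, -344, 53, 29, 1.4), (620, -286, 53, 29, 2.6)]
```

Run:
```python
from h import *
s=ctrl.capture("scene"); g=cv2.cvtColor(s["frame"],cv2.COLOR_RGB2GRAY)
print(g[164:182:1,260:296:1])
w=ctrl.capture("wrist"); G=cv2.cvtColor(w["frame"],cv2.COLOR_RGB2GRAY)
for x in (414,360):
    u,v=proj(w,np.array([x,-340,86])/1000,True)[0].round().astype(int); print(x,u,v,G[v-20:v+21:5,u-30:u+31:5] if 20<v<460 else None)
```

```text
[[ 59  59  59  60  59  60  60  59  59  58  58  59  59  60  59  59  59  59
   58  59  60  60  58  60  61  60  59  58  61  60  60  61  61  61  61  63]
 [ 60  60  60  58  58  57  59  57  60  59  59  60  59  60  60  60  60  61
   59  61  59  60  60  60  58  60  58  61  61  61  62  64  68  71  70  73]
 [ 58  61  59  59  59  61  60  58  59  59  59  59  59  58  59  60  59  61
   60  59  61  59  59  59  60  60  62  67  69  70  70  72  81  85  84  84]
 [ 59  61  58  59  59  59  59  58  60  59  58  59  59  59  60  59  58  58
   59  60  61  59  59  61  61  61  63  72  75  76  78  82  88  88  88  89]
 [ 59  58  59  59  59  60  60  60  59  60  59  58  58  60  58  60  58  59
   61  59  60  59  59  60  60  59  59  65  69  66  69  77  82  87  86  88]
 [ 57  59  58  59  60  60  60  58  57  57  56  58  57  59  59  58  58  59
   59  60  59  60  60  60  60  60  59  61  59  60  61  65  69  78  87  88]
 [ 57  58  59  59  58  58  57  57  54  53  52  51  52  55  56  60  58  60
   60  59  60  60  60  59  60  58  60  60  62  60  60  60  61  68  79  86]
 [ 59  59  57  57  58  59  54  52  52  52  51  52  51  53
[... 1898 characters left out ...]
0  70  60 241 238 160 161]
 [240 241 240 240  67  74  69  67 215 238 225 160 156]
 [241 239 237 219 242 160 100 242 240 234 170 158 158]
 [239 239 244 254 149 211 140 239 208 160 165 161 160]]
360 319 210 [[240 241 241 241 123  87  96 237 236 238 237 236 148]
 [239 240 241 239  99  87 109 238 239 239 238 238 140]
 [238 238 240 239 241 240 241 238 242 236 237 238 121]
 [240 240 241 239 239 239 239 238 236 238 238 238 108]
 [238 240 241 240 239 238 239 237 235 235 237 238 110]
 [188 193 205 217 223 231 236 237 236 237 239 234 109]
 [160 160 159 162 161 161 163 158 159 162 155 155 159]
 [157 157 157 161 156 163 161 161 161 163 162 161 160]
 [154 155 158 158 159 154 154 158 160 158 158 157 163]]
```

The knob is at the ON position in both views, and the robot is clear of everything. Handing in.

```bash
python3 -c "
from rig import ctrl
print(ctrl.job_done())"
```

```text
the job is handed in; nothing more can be done
None
```

The job is handed in, with no verdict returned: both finished boxes are in the basket, the four fresh boxes are in their bays, the bar is home through all three ears, and the isolator is back on, at about 53 s of the 208 s allowed.

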